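Make up the moulding kit and the handle kit

ROBOT

A 6-joint arm with a two-finger parallel gripper is mounted at the origin on a cart in front of the work surface, level with it; the furniture and walls round the work are solid. World frame = base frame: x ahead of the robot, y to its left, z up, the work surface at z = 0. Lengths are in m, angles in rad, forces in N, time in s.
With the tool pointing down it reaches from about 0.375 to 0.9 m from the base axis. Payload 3.1 kg.
Tool frame: the origin (TCP) lies at the very end of the fingers, on their centre line; the grasp point (between the pads) lies 19 mm behind it; z points along the fingers, y is the line along which they close (so a half turn about z gives the same grasp; the last joint's range is limited). The gripper opens to 87 mm and grips with 3 to 60 N. Pads are 19 mm wide; open, the fingers measure 117 mm over their backs; the gripper's body (75 mm by 190 mm) begins 51 mm behind the grasp point.
Start: joints at [-1.48, 0.527, 1.433, -0, 1.181, -0.178], TCP at [0.167, -0.602, 0.223] pointing down, gripper open.
Joint ranges: [-3.08, 3.08], [-0.75, 2.2], [0.22, 2.44], [-1.43, 4.57], [0, 2.65], [-2.85, 2.85]. Speed limits (rad/s): [2.79, 2.79, 3.14, 3.14, 3.14, 3.14].

INTERFACE

Orientations are given as a rotation vector (axis times angle).
In Python, from plant import robot gives the robot as it stands.
- The arm moves only by the tool arm_command, never from a script. Its arguments are lists of equal length, an entry for each row: "delta_pos": the shift along the tool's x, y, z scaled (see below), a list of three; "twist": the turn, a rotation vector about the tool's x, y, z scaled (see below), a list of three. In form: {"delta_pos": [[dx, dy, dz], ...], "twist": [[wx, wy, wz], ...]}. A call has 1 to 5 rows; each row is the pose to reach, as a shift and turn from the pose commanded when the call began, along the tool's axes at that moment; what a row does not reach only later rows make up. The controller multiplies each number of a shift by 25 cm and each number of a turn by 90 degrees. A row lasts 1/10 s, in which the tool goes at most 50 mm and 8.59 degrees, less where a joint would pass 70% of its speed; a pose out of reach is approached as far as the arm can. A call with a number of a shift or a turn outside -1 to 1 is refused whole. A call with a gripper value outside its range is refused whole. "fingers" is the opening, from 0 (shut) to 1 (fully open), set as the call begins (left out, the last holds). The fingers move at their own pace and stop on an object; "force" is the grip in N (left out, the last holds). Time passes only in rows, so rows that repeat a pose let the fingers close. It gives the time, the measured TCP pose, the force, the opening and the grip force at its end, in the units of the state.
- robot.sense(): the state, without advancing time (a new reading comes with each control period).
- robot.snapshot(name): name is "side" or "top" or "wrist"; returns a dict with "image" (420x560x3 uint8, red, green, blue), "vfov" (degrees; the focal length in pixels is half the picture's height over the tangent of half this angle, whatever the lens; pixels are square), "cx", "cy" (the principal point, pixels), "dist" ([k1, k2, p1, p2, k3] as OpenCV has them; the pictures are not rectified), "rvec" (rotation vector, rad) and "tvec" (3), from world to camera coordinates, as OpenCV has them; the wrist camera has in their place "tool_from_camera" (4x4, takes a point from camera to tool coordinates, whose origin is the TCP and whose axes are the flange's). Camera axes: x right, y down, z forward; pixel columns grow to the right and rows downward; lengths in m; the calibration is good to about 2 mm. A picture is of the moment at which its call begins: read the wrist's pose just before it. There is no depth.
- robot.hand_in(): hands the job in; it is judged then, once.
Trained networks look in the newest picture that a camera, given by its name, has taken for a name from the list of things; names that differ only in an ending like _2 or _b are one class to them, and where a whole thing is asked for, a point or a joint stands for the part that bears it (a point fixed in the world has none). Each returns a list of dicts, best first, with "confidence" (0 to 1); they miss things now and then, are a little off and sometimes report something else, mostly with a low value. They report only what shows in the picture. A call takes as long as a camera call.
- robot.spot_in(name, camera): "bbox" ([left, top, right, bottom] in pixels, round what is visible of it).
- robot.regions_of(name, camera): "mask" (420x560 bool, what is visible of it) and "bbox" ([left, top, right, bottom] in pixels, round what is visible of it).
The state is a dict: "clock": time; "joint_positions": joint angles; "joint_vel": joint speeds; "tau": joint torques, N m; "tcp_pos": TCP position; "ee_rot": TCP orientation; "force": force on the tool from outside, world axes, zero at the start; "moment": the same for the moment, N m; "opening": finger opening in m; "grasp_force": force on a finger pad.
Only numpy, scipy, OpenCV 4.12 (cv2) and the standard library are available. Lean on these libraries where they do the work, as an engineer would, in place of code of your own. Each camera call takes 0.05 s, during which the arm holds its last target. There are 200 camera calls.

TASK

Make up two kits from the loose stock on the bench. The moulding kit goes in the broad three-lane tray: the batten, standing on edge as you find it, in the wide lane, the thin offcut of moulding in the middle lane and the carpenter's pencil in the outer narrow lane, each lying lengthwise along the middle of its lane. The handle kit goes in the long narrow tray: the bench dog right way up along the middle of the long lane and the larger, dark handle standing upright in the middle of the square pocket; leave the smaller handle, the marking gauge and the tin dish where they are.

Things in the scene. Friction and masses are not known exactly. Their poses are not given: they have to be found in the camera images.
- broad_tray: Fixed wooden tray (pale floor, browner walls), 200 (its x) by 212 mm (y); x points away from the robot within 0.2 rad. Origin: centre of underside. Floor 5 mm thick; walls 5 mm thick, tops 16 mm above the bench. Three lanes along x, 190 mm long, centred at x = 0: wide (76 mm) at y = +63 mm, middle (58 mm) at y = -9 mm, outer narrow (58 mm) at y = -72 mm.
- long_tray: Fixed wooden tray (pale floor, browner walls), long and narrow, 245 (its x) by 80 mm (y); x points away from the robot within 0.2 rad. Origin: centre of underside. Floor 5 mm thick; walls 5 mm thick, tops 16 mm above the bench. Near part: long lane, 160 x 70 mm inside, centre at x = -37.5 mm, y = 0. Far end: square pocket, 70 x 70 mm inside, centre at x = +82.5 mm, y = 0.
- batten: Brown batten of rectangular section lying on its narrow edge: 37 mm thick (its x), 160 mm long (its y), 70 mm high, 0.2 kg. Origin: centre of its underside as it lies; its long axis is its own y, z is up. The tallest lying thing: put low things beside its lane first, since the gripper's body may not clear it.
- offcut: Thin dark offcut of moulding with bevelled ends: 12 mm thick (its x), 167 mm long (its y), 19 mm high, 60 g. Origin: centre of its underside as it lies; its long axis is its own y, z is up.
- pencil: Flat red carpenter's pencil: 11 mm wide (its x), 143 mm long (its y), 8 mm high, 12 g. Origin: centre of its underside as it lies; its long axis is its own y, z is up.
- bench_dog: Wooden bench dog, an orange-brown square bar with a steel spring let into one side: 27 mm wide (its x), 131 mm long (its y), 23 mm high, 70 g. Origin: centre of its underside as it lies; its long axis is its own y, z is up.
- large_handle: Loose turned tool handle standing on its narrower end, the larger and darker of the two: 34 mm across at the widest, about 55 mm up, 77 mm high, 70 g. Origin: centre of its underside; z up.
- small_handle: Bystander among the stock: the smaller, paler loose tool handle, standing, 27 mm across, 69 mm high. Not wanted in either kit. Origin: centre of its underside.
- gauge: Bystander: wooden marking gauge standing upright, a block with two square beams rising from it, 28 x 62 mm and 120 mm high. Origin: centre of its underside.
- tin_dish: Bystander: round tin dish, 109 mm across, 36 mm high. Origin: centre of its underside.

How it is judged:
By the outcome, as a careful person would: the job done as asked, in the order asked, and still so for the second after the job is handed in, with the robot touching nothing.
It also fails if it takes over 128 s, if anything falls off the work surface, if the arm or the gripper's body presses on something with over 40 N, if the wrist force passes 120 N, or if a joint passes its speed limit or range.

## Working session

There is one attempt and no reset: what is moved stays moved. The work goes in short steps, Python scripts to look and compute and a tool call to move; the robot and the scene stay as the last step left them, time stands still between calls to the robot, and variables do not carry over. Pictures are saved under pics/ and viewed, at most 17 in all, crops included, and the job is handed in when it is done.

Besides the shell and the picture viewer there is one more tool, called after "Emit:" as name(argument=value, ...) on one line, values as JSON. arm_command: Moves the arm, as the interface text tells. Shifts and turns lie within -1 to 1; 1 stands for 25 cm of shift or 90 degrees of turn. Its arguments: {"type":"object","properties":{"delta_pos":{"type":"array","items":{"type":"array","items":{"type":"number","minimum":-1,"maximum":1}}},"twist":{"type":"array","items":{"type":"array","items":{"type":"number","minimum":-1,"maximum":1}}},"fingers":{"type":"number"},"force":{"type":"number"}},"required":["delta_pos","twist"]}

```bash
ls; mkdir -p pics; python3 - <<'E'
from plant import robot
import cv2
for n in ("top","side"):
    s=robot.snapshot(n); cv2.imwrite(f"pics/{n}0.png",s["image"][:,:,::-1]); print({k:v for k,v in s.items() if k!="image"})
s=robot.sense();print(s)
E
```

```text
pics
{'vfov': 54.41375900375234, 'cx': 278.1167070158299, 'cy': 215.19456399838424, 'dist': array([0.01525802, 0.        , 0.        , 0.        , 0.        ]), 'rvec': array([ 2.19691214, -2.17813591,  0.10826845]), 'tvec': array([-0.01989851,  0.52412492,  1.31431198])}
{'vfov': 43.957109488538855, 'cx': 278.7135240564928, 'cy': 208.7467930707446, 'dist': array([0.01072744, 0.        , 0.        , 0.        , 0.        ]), 'rvec': array([ 2.03711123, -0.32902582,  0.18372113]), 'tvec': array([-0.49701953,  0.12628226,  1.96788006])}
{'clock': 0.1, 'joint_positions': array([-1.47948936e+00,  5.28364723e-01,  1.43378333e+00, -7.06376087e-06,
        1.18137827e+00, -1.78502307e-01]), 'joint_vel': array([ 0.00077302, -0.00250217, -0.00429353, -0.00017417,  0.00239407,
       -0.00152983]), 'tau': array([-2.63234788e-04, -4.40985703e+01, -1.77150249e+01,  6.35446957e-02,
        5.33397705e-02, -5.26574036e-05]), 'tcp_pos': array([ 0.16655635, -0.60171593,  0.22167177]), 'ee_rot': array([-3.11113352e+00, -4.22275378e-01, -1.22055410e-04]), 'force': array([-0.22750562,  0.53904172,  0.06622373]), 'moment': array([-0.01125106,  0.00482828,  0.06150314]), 'grasp_force': 0.0, 'opening': 0.08707465553106328}
```

View pics/top0.png

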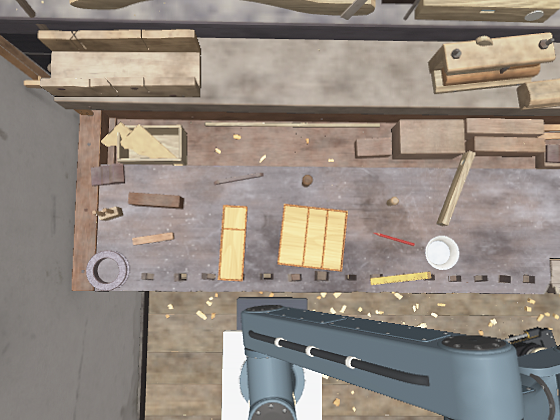

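View pics/side0.png

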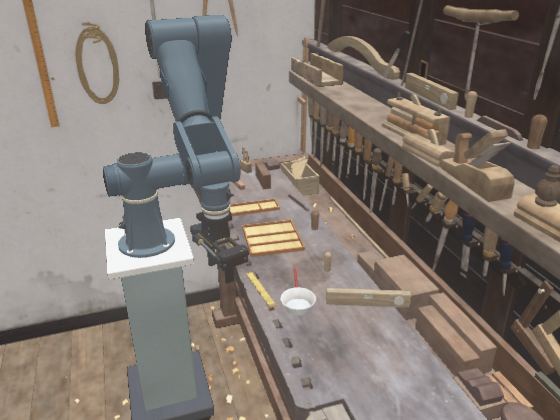

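The top view shows the trays at (232,243) and (313,237), and the offcut at (240,179). The large handle is at (307,180), the small one at (393,201), and the pencil at (394,239). The dish is at (441,253), the batten at (155,200), the bench dog at (153,238) and the gauge at (110,212). The yellow rule and the plank on the right are scenery. The side view agrees. Next I'll fit poses to the masks by silhouette.

```bash
cat > h.py <<'E'
import numpy as np, cv2
from scipy.optimize import minimize
from scipy.spatial.transform import Rotation as R
from plant import robot
DIM=dict(broad_tray=(.2,.212,.016),long_tray=(.245,.08,.016),batten=(.037,.16,.07),offcut=(.012,.167,.019),pencil=(.011,.143,.008),
 bench_dog=(.027,.131,.023),large_handle=(.034,0,.077),small_handle=(.027,0,.069),gauge=(.028,.062,.12),tin_dish=(.109,0,.036))
def cam(name):
    st=robot.sense(); s=robot.snapshot(name); f=s["image"].shape[0]/2/np.tan(np.radians(s["vfov"])/2)
    K=np.array([[f,0,s["cx"]],[0,f,s["cy"]],[0,0,1]])
    if name=="wrist":
        T=np.eye(4);T[:3,:3]=R.from_rotvec(st["ee_rot"]).as_matrix();T[:3,3]=st["tcp_pos"]
        M=np.linalg.inv(T@s["tool_from_camera"]); rv,tv=R.from_matrix(M[:3,:3]).as_rotvec(),M[:3,3]
    else: rv,tv=s["rvec"],s["tvec"]
    return dict(name=name,img=s["image"],K=K,D=s["dist"],rv=rv,tv=tv)
def proj(c,P): return cv2.projectPoints(np.asarray(P,float).reshape(-1,3),c["rv"],c["tv"],c["K"],c["D"])[0].reshape(-1,2)
def ground(c,uv,z=0.):
    n=cv2.undistortPoints(np.array(uv,float).reshape(-1,1,2),c["K"],c["D"]).reshape(-1,2)
    Rm=cv2.Rodrigues(np.array(c["rv"],float))[0]; o=-Rm.T@c["tv"]; d=np.c_[n,np.ones(len(n))]@Rm
    return o+d*((z-o[2])/d[:,2])[:,None]
def pts(n,p,z0=0.):
    a,b,h=DIM[n]
    if b==0:
        t=np.arange(24)*np.pi/12; q=np.c_[np.cos(t),np.sin(t)]*a/2
        if n=="large_handle": lay=[(.6,0),(1,.055),(.6,h)]
        elif n=="small_handle": lay=[(.6,0),(1,.05),(.6,h)]
        else: lay=[(.8,0),(1,h)]
        P=np.vstack([np.c_[q*s,np.full(24,z)] for s,z in lay])
    else: P=np.array([[sx*a/2,sy*b/2,z] for sx in(-1,1) for sy in(-1,1) for z in(0,h)])
    c,s=np.cos(p[2]),np.sin(p[2])
    return np.c_[P[:,:2]@np.array([[c,s],[-s,c]])+p[:2],P[:,2]+z0]
def fit(c,n,m,p0=None,z0=0.):
    S=4
    M=cv2.resize(m.astype(np.uint8),None,fx=S,fy=S,interpolation=cv2.INTER_NEAREST); 
    def cost(p):
        h=cv2.convexHull(((proj(c,pts(n,p,z0))+.5)*S).astype(np.int32)); I=np.zeros_like(M); cv2.fillConvexPoly(I,h,1)
        i=(I&M).sum(); return 1-i/((I|M).sum())
    cnt=max(cv2.findContours(m.astype(np.uint8),0,1)[0],key=len).reshape(-1,2)
    if p0 is None:
        g=ground(c,cnt,DIM[n][2]/2+z0)[:,:2]; r=cv2.minAreaRect((g*1000).astype(np.float32))
        ctr=np.array(r[0])/1000; e=cv2.boxPoints(r); l=max(e[1]-e[0],e[2]-e[1],key=np.linalg.norm); a=np.arctan2(l[1],l[0])
        y=a-np.pi/2 if DIM[n][1]>DIM[n][0] else a
        ys=[0.] if 'tray' in n else [y]; p0s=[[*ctr,q] for q in ys]
    else: p0s=[p0]
    best=None
    for p in p0s:
        for sc in(1,.4):
            r=minimize(cost,p,method="Nelder-Mead",options=dict(initial_simplex=np.array(p)+sc*np.array([[0,0,0],[.012,0,.03],[0,.012,-.03],[-.006,-.006,.1]])))
            p=r.x
        if best is None or r.fun<best.fun: best=r
    p=best.x; p[2]=(p[2]+np.pi/2)%np.pi-np.pi/2
    return p,1-best.fun
def look(cn,names,save=None,z0=0.,p0=None):
    c=cam(cn); im=c["img"][:,:,::-1].copy(); out={}
    for n in names:
        r=robot.regions_of(n,cn)
        if not r: print(n,"none");continue
        p,iou=fit(c,n,r[0]["mask"],p0,z0); out[n]=p
        print(n,"conf %.2f"%r[0]["confidence"],"n",len(r),r[0]["bbox"],"pose",p.round(4),"deg %.1f"%np.degrees(p[2]),"iou %.2f"%iou)
        h=cv2.convexHull(proj(c,pts(n,p,z0)).astype(np.int32)); cv2.polylines(im,[h],True,(0,255,0),1)
    if save: cv2.imwrite(f"pics/{save}.png",im)
    return out
E
python3 - <<'E'
from h import *
look("top",list(DIM),"fit0")
E
```

```text
broad_tray conf 0.89 n 1 [275.8, 205.8, 346.3, 271.9] pose [ 0.454  -0.1297 -0.103 ] deg -5.9 iou 0.97
long_tray conf 0.89 n 1 [216.2, 206.1, 246.7, 280.4] pose [ 0.4331  0.1308 -0.0603] deg -3.5 iou 0.94
batten conf 0.76 n 1 [127.9, 195.6, 184.4, 211.1] pose [ 0.5658  0.375  -0.0585] deg -3.3 iou 0.93
offcut conf 0.59 n 2 [376.6, 232.6, 412.9, 245.5] pose [ 0.4506 -0.4013 -0.2698] deg -15.5 iou 0.38
pencil conf 0.57 n 1 [376.5, 233.3, 409.9, 246.6] pose [ 0.449  -0.4089 -0.2593] deg -14.9 iou 0.60
bench_dog conf 0.61 n 1 [133.8, 235.9, 175.6, 245.4] pose [0.4446 0.3909 0.1621] deg 9.3 iou 0.87
large_handle none
small_handle conf 0.43 n 2 [277.1, 204.7, 349.3, 273.7] pose [ 0.4557 -0.1137  1.4212] deg 81.4 iou 0.02
gauge conf 0.58 n 1 [93.0, 204.8, 123.9, 221.7] pose [0.5224 0.5188 0.1971] deg 11.3 iou 0.60
tin_dish conf 0.61 n 1 [425.7, 236.7, 461.6, 269.5] pose [ 0.4069 -0.5447  1.5345] deg 87.9 iou 0.97
```

View pics/fit0.png

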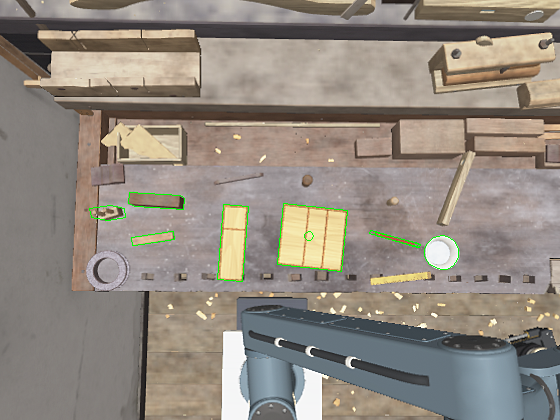

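The fits sit on their objects except the offcut and the two handles, which were found wrong or not at all. From the first picture, the offcut is at (240,179) and the large handle at (307,180). I'll write a planner and go over the pencil first.

```bash
cat >> h.py <<'E'
def RT(psi): return R.from_euler("z",psi)*R.from_rotvec([np.pi,0,0])
def plan(*targets, start=None):
    """targets (x,y,z,psi_deg); prints calls (dpos, twist, rows). 180deg symmetric choice left to caller"""
    s=robot.sense(); p,q=(s["tcp_pos"],R.from_rotvec(s["ee_rot"])) if start is None else (np.array(start[:3]),RT(np.radians(start[3])))
    for t in targets:
        P=np.array(t[:3]); Q=RT(np.radians(t[3])); w=(q.inv()*Q).as_rotvec(); d=P-p
        n=int(max(np.ceil(np.linalg.norm(d)/.24),np.ceil(np.degrees(np.linalg.norm(w))/42),1))
        for k in range(n):
            dp=(q.inv().apply(d/n)/.25).round(3); tw=(w/n/(np.pi/2)).round(3)
            if k==n-1: # exact remainder
                dp=(q.inv().apply(P-p)/.25).round(3); tw=((q.inv()*Q).as_rotvec()/(np.pi/2)).round(3)
            rows=int(max(np.ceil(np.linalg.norm(dp)*.25/.05),np.ceil(np.linalg.norm(tw)*90/8.59),1))
            print("call d",dp.tolist(),"tw",tw.tolist(),"rows>=",rows)
            p=p+q.apply(dp*.25); q=q*R.from_rotvec(tw*np.pi/2)
def st():
    s=robot.sense(); Rm=R.from_rotvec(s["ee_rot"]).as_matrix()
    print("t %.2f"%s["clock"],"tcp",s["tcp_pos"].round(4),"psi %.2f"%np.degrees(np.arctan2(Rm[1,0],Rm[0,0])),"open %.4f"%s["opening"],"gf %.1f"%s["grasp_force"],"F",s["force"].round(1))
E
python3 - <<'E'
from h import *
c=cam("top"); print(ground(c,[[240,179],[215,183],[263,175]],.019).round(3),ground(c,[[307,180],[393,201]],.06).round(3))
w=robot.snapshot("wrist"); print(w["tool_from_camera"].round(3),w["vfov"])
plan((.43,-.41,.25,75))
E
```

```text
[[0.643 0.111 0.019]
 [0.629 0.193 0.019]
 [0.657 0.036 0.019]] [[ 0.635 -0.106  0.06 ]
 [ 0.57  -0.382  0.06 ]]
[[ 0.    -0.96  -0.28   0.077]
 [ 1.     0.    -0.    -0.   ]
 [ 0.001 -0.28   0.96  -0.16 ]
 [ 0.     0.     0.     1.   ]] 66.07551499799204
call d [0.61, -0.23, -0.055] tw [0.0, 0.0, -0.331] rows>= 4
call d [0.645, 0.103, -0.055] tw [0.0, 0.0, -0.331] rows>= 4
```

Emit:
arm_command(delta_pos=[[0.61, -0.23, -0.055], [0.61, -0.23, -0.055], [0.61, -0.23, -0.055], [0.61, -0.23, -0.055], [0.61, -0.23, -0.055]], twist=[[0, 0, -0.331], [0, 0, -0.331], [0, 0, -0.331], [0, 0, -0.331], [0, 0, -0.331]])

```text
clock: 1.25
tcp_pos: [0.3002, -0.5046, 0.2368]
ee_rot: [2.897, 1.214, 0.0]
force: [-0.1, -0.3, -0.6]
opening: 0.0868
grasp_force: 0.0
```

Emit:
arm_command(delta_pos=[[0.645, 0.103, -0.055], [0.645, 0.103, -0.055], [0.645, 0.103, -0.055], [0.645, 0.103, -0.055], [0.645, 0.103, -0.055]], twist=[[0, 0, -0.331], [0, 0, -0.331], [0, 0, -0.331], [0, 0, -0.331], [0, 0, -0.331]])

```text
clock: 1.75
tcp_pos: [0.4311, -0.4097, 0.2502]
ee_rot: [2.49, 1.914, -0.0]
force: [-1.1, -0.5, -0.5]
opening: 0.0864
grasp_force: 0.0
```

Emit:
arm_command(delta_pos=[[0, 0, 0], [0, 0, 0], [0, 0, 0]], twist=[[0, 0, 0], [0, 0, 0], [0, 0, 0]])

```text
clock: 2.05
tcp_pos: [0.4287, -0.4112, 0.2498]
ee_rot: [-2.495, -1.909, 0.001]
force: [0.6, 0.4, 0.0]
opening: 0.0869
grasp_force: 0.0
```

```bash
python3 - <<'E'
from h import *
st(); look("wrist",["pencil","tin_dish","broad_tray"],"w1"); st()
E
```

```text
t 2.05 tcp [ 0.4287 -0.4112  0.2498] psi 74.84 open 0.0869 gf 0.0 F [0.6 0.4 0. ]
pencil conf 0.60 n 1 [294.3, 110.2, 301.3, 221.1] pose [ 0.4542 -0.3972 -0.2657] deg -15.2 iou 0.71
tin_dish conf 0.65 n 1 [250.4, 249.1, 335.4, 324.3] pose [ 0.4101 -0.5434 -0.1047] deg -6.0 iou 0.54
broad_tray conf 0.56 n 1 [156.1, 0.0, 345.0, 45.8] pose [ 0.4574 -0.1279 -0.098 ] deg -5.6 iou 0.98
t 2.25 tcp [ 0.4295 -0.4105  0.25  ] psi 74.95 open 0.0872 gf 0.0 F [-1.2 -0.1  0.7]
```

View pics/w1.png

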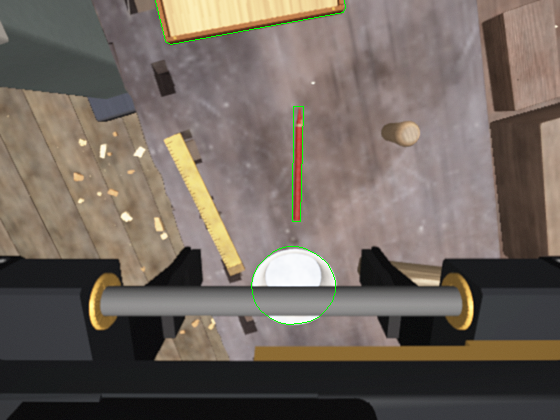

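The wrist view shows the red pencil at (298,165), the dish at (293,287), the small handle at (403,133) and the near edge of the broad tray at the top. The fitted outlines agree with the picture, so I'll pick the pencil.

```bash
python3 - <<'E'
from h import *
plan((.4542,-.3972,.05,74.8),(.4542,-.3972,.0035,74.8),(.4542,-.3972,.12,74.8))
E
```

```text
call d [0.077, 0.082, 0.8] tw [-0.0, -0.0, 0.002] rows>= 5
call d [-0.0, -0.0, 0.186] tw [-0.0, -0.0, -0.0] rows>= 1
call d [0.0, -0.0, -0.466] tw [-0.0, -0.0, -0.0] rows>= 3
```

Emit:
arm_command(delta_pos=[[0.077, 0.082, 0.2], [0.077, 0.082, 0.4], [0.077, 0.082, 0.6], [0.077, 0.082, 0.8], [0.077, 0.082, 0.8]], twist=[[0, 0, 0], [0, 0, 0], [0, 0, 0], [0, 0, 0], [0, 0, 0]], fingers=0.5)

```text
clock: 2.75
tcp_pos: [0.4514, -0.3926, 0.0437]
ee_rot: [-2.481, -1.904, 0.0]
force: [0.3, 0.7, 0.2]
opening: 0.0548
grasp_force: 0.0
```

Emit:
arm_command(delta_pos=[[0, 0, 0.08], [0, 0, 0.16], [0, 0, 0.186], [0, 0, 0.186], [0, 0, 0.186]], twist=[[0, 0, 0], [0, 0, 0], [0, 0, 0], [0, 0, 0], [0, 0, 0]])

```text
clock: 3.25
tcp_pos: [0.4556, -0.3976, 0.0053]
ee_rot: [2.49, 1.911, 0.0]
force: [0.2, 0.1, -0.9]
opening: 0.0435
grasp_force: 0.0
```

Emit:
arm_command(delta_pos=[[0, 0, 0], [0, 0, 0], [0, 0, 0], [0, 0, 0], [0, 0, 0]], twist=[[0, 0, 0], [0, 0, 0], [0, 0, 0], [0, 0, 0], [0, 0, 0]], fingers=0, force=15)

```text
clock: 3.75
tcp_pos: [0.4549, -0.3966, 0.0037]
ee_rot: [2.492, 1.913, 0.0]
force: [-0.1, -0.4, 1.0]
opening: 0.0115
grasp_force: 0.0
```

Emit:
arm_command(delta_pos=[[0, 0, 0], [0, 0, 0]], twist=[[0, 0, 0], [0, 0, 0]])

```text
clock: 3.95
tcp_pos: [0.4549, -0.3966, 0.0036]
ee_rot: [-2.492, -1.913, -0.0]
force: [0.2, 0.0, 0.9]
opening: 0.0076
grasp_force: 15.0
```

Emit:
arm_command(delta_pos=[[0, 0, -0.15], [0, 0, -0.35], [0, 0, -0.55], [0, 0, -0.7], [0, 0, -0.7]], twist=[[0, 0, 0], [0, 0, 0], [0, 0, 0], [0, 0, 0], [0, 0, 0]])

```text
clock: 4.45
tcp_pos: [0.4575, -0.3997, 0.1848]
ee_rot: [2.481, 1.906, 0.0]
force: [0.1, -0.5, 0.4]
opening: 0.0077
grasp_force: 15.0
```

```bash
python3 - <<'E'
from h import *
st()
def lane(p,x,y):
    c,s=np.cos(p[2]),np.sin(p[2]); return p[0]+c*x-s*y,p[1]+s*x+c*y
t=lane((.456,-.129,-.1),0,-.072); print(t)
plan((t[0]-.03,t[1],.2,-5.7))
E
```

```text
t 4.45 tcp [ 0.4575 -0.3997  0.1848] psi 75.05 open 0.0077 gf 15.0 F [ 0.1 -0.5  0.4]
(np.float64(0.4488119940014284), np.float64(-0.20064029990001786))
call d [0.364, -0.177, -0.035] tw [0.005, -0.0, 0.449] rows>= 5
call d [0.163, -0.372, -0.033] tw [0.004, -0.0, 0.448] rows>= 5
```

Emit:
arm_command(delta_pos=[[0.364, -0.177, -0.035], [0.364, -0.177, -0.035], [0.364, -0.177, -0.035], [0.364, -0.177, -0.035], [0.364, -0.177, -0.035]], twist=[[0, 0, 0.09], [0, 0, 0.18], [0, 0, 0.27], [0, 0, 0.36], [0, 0, 0.449]])

```text
clock: 4.95
tcp_pos: [0.4351, -0.2962, 0.1866]
ee_rot: [-3.0, -0.927, 0.001]
force: [0.4, 0.1, 0.1]
opening: 0.0077
grasp_force: 15.0
```

Emit:
arm_command(delta_pos=[[0.163, -0.372, -0.033], [0.163, -0.372, -0.033], [0.163, -0.372, -0.033], [0.163, -0.372, -0.033], [0.163, -0.372, -0.033]], twist=[[0, 0, 0.09], [0, 0, 0.18], [0, 0, 0.27], [0, 0, 0.36], [0, 0, 0.448]])

```text
clock: 5.45
tcp_pos: [0.4157, -0.1966, 0.1949]
ee_rot: [-3.137, 0.163, 0.002]
force: [-0.3, -0.8, 1.2]
opening: 0.0079
grasp_force: 15.0
```

Emit:
arm_command(delta_pos=[[0, 0, 0], [0, 0, 0], [0, 0, 0], [0, 0, 0]], twist=[[0, 0, 0], [0, 0, 0], [0, 0, 0], [0, 0, 0]])

```text
clock: 5.85
tcp_pos: [0.4162, -0.1976, 0.1953]
ee_rot: [-3.137, 0.154, 0.001]
force: [-0.2, 0.5, -0.5]
opening: 0.0078
grasp_force: 15.0
```

```bash
python3 - <<'E'
from h import *
st(); look("wrist",["broad_tray"],"w2"); 
look("wrist",["pencil"],z0=.2);st()
E
```

```text
t 5.85 tcp [ 0.4162 -0.1976  0.1953] psi -5.64 open 0.0078 gf 15.0 F [-0.2  0.5 -0.5]
broad_tray conf 0.55 n 1 [96.2, 56.5, 316.2, 251.2] pose [ 0.4562 -0.1284 -0.1019] deg -5.8 iou 0.93
pencil conf 0.96 n 1 [270.1, 132.6, 289.6, 347.8] pose [ 0.4156 -0.1967  1.4487] deg 83.0 iou 0.46
t 6.05 tcp [ 0.4163 -0.1976  0.1955] psi -5.67 open 0.0076 gf 15.0 F [-0.1  0.4  0.3]
```

View pics/w2.png

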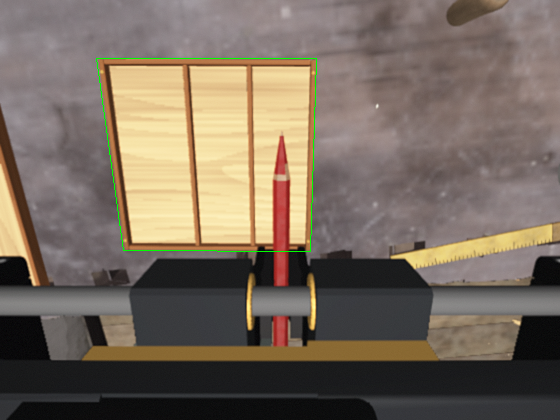

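The tray outline fits well and the pencil is held straight, with its tip at (281,132). I'll check its offset in the hand before placing it.

```bash
cat >> h.py <<'E'
def lane(p,x,y):
    c,s=np.cos(p[2]),np.sin(p[2]); return np.array([p[0]+c*x-s*y,p[1]+s*x+c*y])
BT=np.array([.4562,-.1284,-.1019])
E
python3 - <<'E'
from h import *
c=cam("wrist"); s=robot.sense(); q=R.from_rotvec(s["ee_rot"])
print(q.inv().apply(ground(c,[[281,132],[274,180],[290,180],[282.5,240]],.2)-s["tcp_pos"]).round(4))
cv2.imwrite("pics/crop.png",cv2.resize(c["img"][120:260,230:330,::-1],None,fx=4,fy=4))
t=lane(BT,0,-.072); print(t)
plan((*t,.05,-5.84),(*t,.0095,-5.84))
E
```

```text
[[ 0.0713 -0.0004 -0.0045]
 [ 0.0486 -0.0038 -0.0045]
 [ 0.0486  0.0041 -0.0045]
 [ 0.0173  0.0005 -0.0045]]
[ 0.44887589 -0.20002651]
call d [0.131, -0.003, 0.582] tw [-0.0, 0.0, 0.002] rows>= 3
call d [-0.0, -0.0, 0.162] tw [-0.0, 0.0, -0.0] rows>= 1
```

View pics/crop.png

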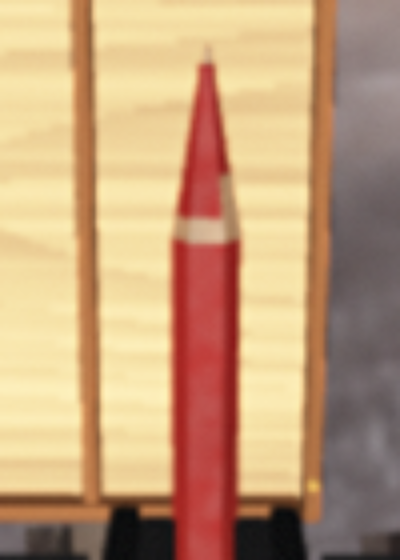

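Emit:
arm_command(delta_pos=[[0.131, -0.003, 0.15], [0.131, -0.003, 0.35], [0.131, -0.003, 0.5], [0.131, -0.003, 0.582], [0.131, -0.003, 0.582]], twist=[[0, 0, 0.002], [0, 0, 0.002], [0, 0, 0.002], [0, 0, 0.002], [0, 0, 0.002]])

```text
clock: 6.6
tcp_pos: [0.4472, -0.1989, 0.0474]
ee_rot: [-3.134, 0.16, 0.009]
force: [-0.2, -0.2, -0.4]
opening: 0.0074
grasp_force: 15.0
```

Emit:
arm_command(delta_pos=[[0, 0, 0.06], [0, 0, 0.12], [0, 0, 0.162], [0, 0, 0.162], [0, 0, 0.162]], twist=[[0, 0, 0], [0, 0, 0], [0, 0, 0], [0, 0, 0], [0, 0, 0]])

```text
clock: 7.1
tcp_pos: [0.4494, -0.2004, 0.0102]
ee_rot: [3.137, -0.161, 0.001]
force: [-0.4, 0.3, -0.3]
opening: 0.0074
grasp_force: 15.0
```

```bash
python3 - <<'E'
from h import *
st(); t=lane(BT,0,-.072); plan((*t,.0092,-5.84))
E
```

```text
t 7.10 tcp [ 0.4494 -0.2004  0.0102] psi -5.87 open 0.0074 gf 15.0 F [-0.4  0.3 -0.3]
call d [-0.002, -0.001, 0.004] tw [0.0, -0.001, -0.0] rows>= 1
```

Release, retreat, and look.

Emit:
arm_command(delta_pos=[[0, 0, 0.004], [0, 0, 0.004], [0, 0, 0.004], [0, 0, 0.004], [0, 0, 0.004]], twist=[[0, 0, 0], [0, 0, 0], [0, 0, 0], [0, 0, 0], [0, 0, 0]], fingers=0.25)

```text
clock: 7.6
tcp_pos: [0.449, -0.2001, 0.0087]
ee_rot: [3.137, -0.161, 0.0]
force: [0.4, 0.4, -0.3]
opening: 0.0218
grasp_force: 0.0
```

Emit:
arm_command(delta_pos=[[0, 0, -0.1], [0, 0, -0.3], [0, 0, -0.5], [0, 0, -0.7], [0, 0, -0.8]], twist=[[0, 0, 0], [0, 0, 0], [0, 0, 0], [0, 0, 0], [0, 0, 0]])

```text
clock: 8.1
tcp_pos: [0.4504, -0.201, 0.2128]
ee_rot: [3.134, -0.16, 0.009]
force: [0.3, -0.4, -1.0]
opening: 0.0217
grasp_force: 0.0
```

Emit:
arm_command(delta_pos=[[0, 0, 0], [0, 0, 0], [0, 0, 0], [0, 0, 0]], twist=[[0, 0, 0], [0, 0, 0], [0, 0, 0], [0, 0, 0]])

```text
clock: 8.5
tcp_pos: [0.4479, -0.1994, 0.2069]
ee_rot: [-3.135, 0.161, 0.005]
force: [-0.7, 1.2, -0.2]
opening: 0.0216
grasp_force: 0.0
```

```bash
python3 - <<'E'
from h import *
st(); o=look("wrist",["pencil"],z0=.005)
d=o["pencil"][:2]-BT[:2]; c,s=np.cos(BT[2]),np.sin(BT[2]); print("in tray",c*d[0]+s*d[1],-s*d[0]+c*d[1])
c=cam("wrist"); cv2.imwrite("pics/w3.png",c["img"][:,:,::-1])
plan((.59,.08,.25,105),)
plan((.59,.08,.25,-75),)
E
```

```text
t 8.50 tcp [ 0.4479 -0.1994  0.2069] psi -5.88 open 0.0216 gf 0.0 F [-0.7  1.2 -0.2]
pencil conf 0.90 n 1 [276.3, 124.8, 286.5, 249.3] pose [ 0.4468 -0.1994  1.4676] deg 84.1 iou 0.72
in tray -0.002130411405224117 -0.07154607929832471
call d [0.149, -0.39, -0.057] tw [-0.001, 0.0, -0.411] rows>= 5
call d [0.354, -0.222, -0.057] tw [-0.001, 0.0, -0.411] rows>= 5
call d [0.417, 0.036, -0.057] tw [-0.0, 0.001, -0.41] rows>= 5
call d [0.224, -0.586, -0.085] tw [0.0, 0.001, 0.384] rows>= 5
call d [-0.147, -0.609, -0.085] tw [0.0, 0.001, 0.384] rows>= 5
```

View pics/w3.png

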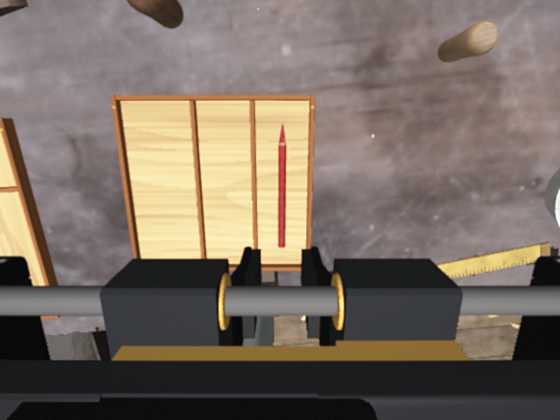

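The pencil lies along the middle of the outer lane, from (283,125) to (281,248). Next is the offcut.

Emit:
arm_command(delta_pos=[[0.149, -0.39, -0.057], [0.149, -0.39, -0.057], [0.149, -0.39, -0.057], [0.149, -0.39, -0.057], [0.149, -0.39, -0.057]], twist=[[0, 0, -0.08], [0, 0, -0.17], [0, 0, -0.25], [0, 0, -0.33], [0, 0, -0.411]], fingers=0.5)

```text
clock: 9.15
tcp_pos: [0.496, -0.106, 0.2222]
ee_rot: [-3.023, -0.853, 0.001]
force: [-0.9, -0.7, -0.9]
opening: 0.043
grasp_force: 0.0
```

Emit:
arm_command(delta_pos=[[0.354, -0.222, -0.057], [0.354, -0.222, -0.057], [0.354, -0.222, -0.057], [0.354, -0.222, -0.057], [0.354, -0.222, -0.057]], twist=[[0, 0, -0.08], [0, 0, -0.17], [0, 0, -0.25], [0, 0, -0.33], [0, 0, -0.411]])

```text
clock: 9.65
tcp_pos: [0.543, -0.0128, 0.2363]
ee_rot: [-2.596, -1.768, 0.001]
force: [-0.2, 0.9, 0.2]
opening: 0.0433
grasp_force: 0.0
```

Emit:
arm_command(delta_pos=[[0.417, 0.036, -0.057], [0.417, 0.036, -0.057], [0.417, 0.036, -0.057], [0.417, 0.036, -0.057], [0.417, 0.036, -0.057]], twist=[[0, 0, -0.08], [0, 0, -0.17], [0, 0, -0.25], [0, 0, -0.33], [0, 0, -0.35]])

```text
clock: 10.15
tcp_pos: [0.5901, 0.0805, 0.2503]
ee_rot: [-2.022, -2.403, 0.002]
force: [-0.4, -1.1, 0.8]
opening: 0.0437
grasp_force: 0.0
```

Emit:
arm_command(delta_pos=[[0, 0, 0], [0, 0, 0], [0, 0, 0], [0, 0, 0]], twist=[[0, 0, 0], [0, 0, 0], [0, 0, 0], [0, 0, 0]])

```text
clock: 10.55
tcp_pos: [0.5902, 0.0795, 0.2512]
ee_rot: [-2.028, -2.399, 0.0]
force: [-0.9, -0.3, -0.2]
opening: 0.0436
grasp_force: 0.0
```

```bash
python3 - <<'E'
from h import *
st(); look("wrist",["offcut","long_tray"],"w4"); st()
E
```

```text
t 10.55 tcp [0.5902 0.0795 0.2512] psi 99.57 open 0.0436 gf 0.0 F [-0.9 -0.3 -0.2]
offcut conf 0.77 n 1 [325.3, 89.8, 340.6, 222.2] pose [0.6498 0.1167 0.1893] deg 10.8 iou 0.90
long_tray conf 0.91 n 1 [53.4, 56.9, 270.2, 175.5] pose [ 0.4374  0.1335 -0.0513] deg -2.9 iou 0.97
t 10.70 tcp [0.5903 0.0796 0.2513] psi 99.59 open 0.0436 gf 0.0 F [ 0.3 -0.1 -0.9]
```

View pics/w4.png

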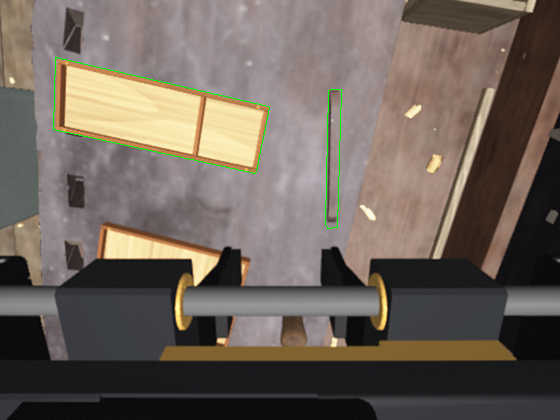

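The offcut is at (334,158) and is well outlined. The long tray at (160,115) is outlined too.

```bash
echo 'LT=np.array([.4374,.1335,-.0513])'>>h.py; python3 - <<'E'
from h import *
plan((.6498,.1167,.06,100.8),(.6498,.1167,.004,100.8))
E
```

```text
call d [0.107, 0.259, 0.765] tw [0.0, -0.0, -0.013] rows>= 5
call d [-0.0, 0.0, 0.224] tw [0.0, -0.0, -0.0] rows>= 2
```

Emit:
arm_command(delta_pos=[[0.107, 0.259, 0.15], [0.107, 0.259, 0.35], [0.107, 0.259, 0.55], [0.107, 0.259, 0.765], [0.107, 0.259, 0.765]], twist=[[0, 0, -0.013], [0, 0, -0.013], [0, 0, -0.013], [0, 0, -0.013], [0, 0, -0.013]])

```text
clock: 11.2
tcp_pos: [0.6464, 0.117, 0.0547]
ee_rot: [-1.999, -2.415, 0.009]
force: [-1.6, 0.3, -1.2]
opening: 0.0433
grasp_force: 0.0
```

Emit:
arm_command(delta_pos=[[0, 0, 0.08], [0, 0, 0.16], [0, 0, 0.224], [0, 0, 0.224], [0, 0, 0.224]], twist=[[0, 0, 0], [0, 0, 0], [0, 0, 0], [0, 0, 0], [0, 0, 0]])

```text
clock: 11.7
tcp_pos: [0.6498, 0.1169, 0.0042]
ee_rot: [-2.003, -2.42, 0.0]
force: [0.0, 0.7, -0.6]
opening: 0.0435
grasp_force: 0.0
```

Emit:
arm_command(delta_pos=[[0, 0, 0], [0, 0, 0], [0, 0, 0], [0, 0, 0], [0, 0, 0]], twist=[[0, 0, 0], [0, 0, 0], [0, 0, 0], [0, 0, 0], [0, 0, 0]], fingers=0, force=20)

```text
clock: 12.2
tcp_pos: [0.6498, 0.1169, 0.0044]
ee_rot: [2.003, 2.42, 0.0]
force: [0.2, 0.2, 1.8]
opening: 0.0119
grasp_force: 20.0
```

Emit:
arm_command(delta_pos=[[0, 0, 0], [0, 0, 0]], twist=[[0, 0, 0], [0, 0, 0]])

```text
clock: 12.4
tcp_pos: [0.6498, 0.1169, 0.0043]
ee_rot: [2.003, 2.42, 0.0]
force: [-0.4, 0.1, 1.9]
opening: 0.0121
grasp_force: 20.0
```

Emit:
arm_command(delta_pos=[[0, 0, -0.1], [0, 0, -0.25], [0, 0, -0.4], [0, 0, -0.5], [0, 0, -0.5]], twist=[[0, 0, 0], [0, 0, 0], [0, 0, 0], [0, 0, 0], [0, 0, 0]])

```text
clock: 12.9
tcp_pos: [0.6526, 0.117, 0.1333]
ee_rot: [1.999, 2.415, 0.009]
force: [1.1, 0.8, -0.7]
opening: 0.0119
grasp_force: 20.0
```

```bash
python3 - <<'E'
from h import *
t=lane(BT,0,-.009);st()
plan((*t,.15,-5.84),(*t,.05,-5.84),(*t,.0095,-5.84))
E
```

```text
t 12.90 tcp [0.6526 0.117  0.1333] psi 100.78 open 0.0119 gf 20.0 F [ 1.1  0.8 -0.7]
call d [-0.284, -0.322, -0.025] tw [0.002, -0.001, 0.395] rows>= 5
call d [-0.418, -0.097, -0.023] tw [0.002, -0.001, 0.395] rows>= 5
call d [-0.396, 0.165, -0.023] tw [0.0, -0.001, 0.395] rows>= 5
call d [-0.001, -0.0, 0.4] tw [0.0, -0.0, -0.0] rows>= 3
call d [0.0, -0.0, 0.162] tw [0.0, -0.0, -0.0] rows>= 1
```

Emit:
arm_command(delta_pos=[[-0.284, -0.322, -0.025], [-0.284, -0.322, -0.025], [-0.284, -0.322, -0.025], [-0.284, -0.322, -0.025], [-0.284, -0.322, -0.025]], twist=[[0, 0, 0.08], [0, 0, 0.16], [0, 0, 0.24], [0, 0, 0.32], [0, 0, 0.395]])

```text
clock: 13.4
tcp_pos: [0.5824, 0.0315, 0.1337]
ee_rot: [-2.65, -1.684, 0.004]
force: [-0.7, 0.5, -0.9]
opening: 0.0118
grasp_force: 20.0
```

Emit:
arm_command(delta_pos=[[-0.418, -0.097, -0.023], [-0.418, -0.097, -0.023], [-0.418, -0.097, -0.023], [-0.418, -0.097, -0.023], [-0.418, -0.097, -0.023]], twist=[[0, 0, 0.08], [0, 0, 0.16], [0, 0, 0.24], [0, 0, 0.32], [0, 0, 0.395]])

```text
clock: 13.9
tcp_pos: [0.5166, -0.053, 0.1397]
ee_rot: [-3.038, -0.794, 0.004]
force: [-0.0, -0.1, -0.9]
opening: 0.0121
grasp_force: 20.0
```

Emit:
arm_command(delta_pos=[[-0.396, 0.165, -0.023], [-0.396, 0.165, -0.023], [-0.396, 0.165, -0.023], [-0.396, 0.165, -0.023], [-0.396, 0.165, -0.023]], twist=[[0, 0, 0.08], [0, 0, 0.16], [0, 0, 0.24], [0, 0, 0.32], [0, 0, 0.395]])

```text
clock: 14.4
tcp_pos: [0.4511, -0.1377, 0.1455]
ee_rot: [-3.136, 0.172, 0.004]
force: [-0.2, -0.3, -0.6]
opening: 0.0119
grasp_force: 20.0
```

Emit:
arm_command(delta_pos=[[0, 0, 0.15], [0, 0, 0.3], [0, 0, 0.38], [0, 0, 0.4], [0, 0, 0.4]], twist=[[0, 0, 0], [0, 0, 0], [0, 0, 0], [0, 0, 0], [0, 0, 0]])

```text
clock: 14.9
tcp_pos: [0.4515, -0.137, 0.0455]
ee_rot: [-3.136, 0.161, 0.005]
force: [-0.5, 0.0, -0.4]
opening: 0.0119
grasp_force: 20.0
```

Emit:
arm_command(delta_pos=[[0, 0, 0], [0, 0, 0], [0, 0, 0]], twist=[[0, 0, 0], [0, 0, 0], [0, 0, 0]])

```text
clock: 15.2
tcp_pos: [0.4531, -0.1378, 0.0478]
ee_rot: [3.136, -0.161, 0.003]
force: [-0.3, 0.0, -0.7]
opening: 0.0119
grasp_force: 20.0
```

```bash
python3 - <<'E'
from h import *
t=lane(BT,0,-.009);st()
plan((*t,.0095,-5.84))
look("wrist",["offcut"],z0=.05,save="w5")
E
```

```text
t 15.20 tcp [ 0.4531 -0.1378  0.0478] psi -5.87 open 0.0119 gf 20.0 F [-0.3  0.  -0.7]
call d [0.008, -0.003, 0.153] tw [0.001, -0.001, -0.0] rows>= 1
offcut conf 0.77 n 1 [268.5, 105.4, 294.2, 348.7] pose [ 0.5022 -0.142   1.4767] deg 84.6 iou 0.51
```

Emit:
arm_command(delta_pos=[[0.008, -0.003, 0.06], [0.008, -0.003, 0.12], [0.008, -0.003, 0.153], [0.008, -0.003, 0.153], [0.008, -0.003, 0.153]], twist=[[0.001, -0.001, 0], [0.001, -0.001, 0], [0.001, -0.001, 0], [0.001, -0.001, 0], [0.001, -0.001, 0]])

```text
clock: 15.8
tcp_pos: [0.4546, -0.137, 0.0087]
ee_rot: [-3.136, 0.161, 0.002]
force: [0.1, 0.4, -1.1]
opening: 0.0117
grasp_force: 20.0
```

Emit:
arm_command(delta_pos=[[0, 0, 0], [0, 0, 0]], twist=[[0, 0, 0], [0, 0, 0]])

```text
clock: 16.0
tcp_pos: [0.4546, -0.137, 0.0088]
ee_rot: [-3.136, 0.161, 0.002]
force: [0.2, 0.3, -1.2]
opening: 0.0122
grasp_force: 20.0
```

Emit:
arm_command(delta_pos=[[0, 0, 0], [0, 0, 0], [0, 0, 0]], twist=[[0, 0, 0], [0, 0, 0], [0, 0, 0]], fingers=0.28)

```text
clock: 16.3
tcp_pos: [0.4546, -0.137, 0.0087]
ee_rot: [-3.136, 0.161, 0.002]
force: [-0.5, 0.6, -0.4]
opening: 0.0226
grasp_force: 0.0
```

Emit:
arm_command(delta_pos=[[0, 0, -0.1], [0, 0, -0.2], [0, 0, -0.3], [0, 0, -0.4], [0, 0, -0.4]], twist=[[0, 0, 0], [0, 0, 0], [0, 0, 0], [0, 0, 0], [0, 0, 0]])

```text
clock: 16.8
tcp_pos: [0.4565, -0.1381, 0.1112]
ee_rot: [3.136, -0.161, 0.007]
force: [-0.2, 0.2, 0.8]
opening: 0.0242
grasp_force: 0.0
```

Emit:
arm_command(delta_pos=[[-0.2, 0.2, 0], [-0.2, 0.2, 0], [-0.2, 0.2, 0], [-0.2, 0.2, 0]], twist=[[0, 0, 0], [0, 0, 0], [0, 0, 0], [0, 0, 0]])

```text
clock: 17.2
tcp_pos: [0.3997, -0.1818, 0.1081]
ee_rot: [-3.135, 0.163, 0.003]
force: [0.3, -0.7, -0.9]
opening: 0.0245
grasp_force: 0.0
```

```bash
cat >>h.py <<'E'
def intray(T,p):
    d=p[:2]-T[:2]; c,s=np.cos(T[2]),np.sin(T[2]); print("in tray",(c*d[0]+s*d[1]).round(4),(-s*d[0]+c*d[1]).round(4),"dyaw",np.degrees(p[2]-T[2]).round(1)%180)
E
python3 - <<'E'
from h import *
st()
o=look("wrist",["offcut","pencil"],z0=.005,save="w6")
for n in o: intray(BT,o[n])
m=robot.regions_of("pencil","wrist")[0]["mask"]; c=cam("wrist"); cv2.imwrite("pics/w6.png",cv2.resize(c["img"][60:260,180:380,::-1],None,fx=3,fy=3))
print(m.sum(1)[60:300:8])
s=robot.sense(); 
E
```

```text
t 17.20 tcp [ 0.3997 -0.1818  0.1081] psi -5.96 open 0.0245 gf 0.0 F [ 0.3 -0.7 -0.9]
offcut none
pencil conf 0.59 n 1 [290.2, 59.0, 304.3, 240.7] pose [ 0.4456 -0.1989  1.4684] deg 84.1 iou 0.68
in tray -0.0034 -0.0712 dyaw 90.0
[ 2  5  7 10 12 12 12 12 12 10 10 11 12 10  9 11 12 10 10 10 11 11  8  0
  0  0  0  0  0  0]
```

View pics/w6.png

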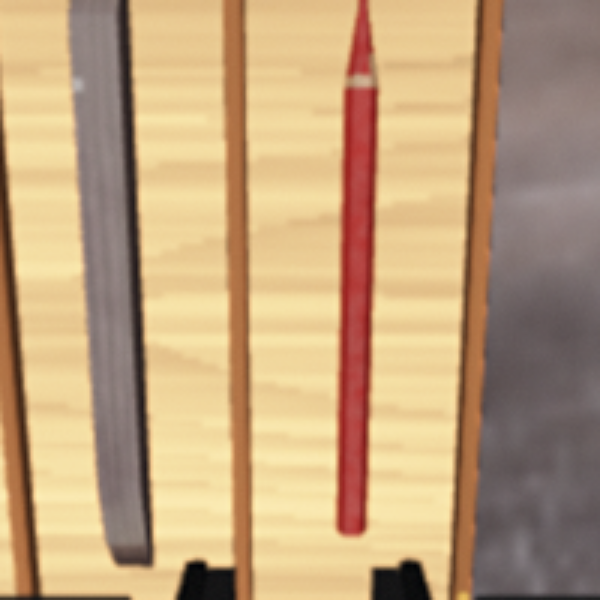

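The pencil at (358,300) in the crop looks about 8 mm wide. I'll compare that with its width before the grasp, in the saved picture, to see whether it rolled onto its edge.

```bash
python3 - <<'E'
import cv2,numpy as np
for f,x0,x1,rows,sc in (("w1",294,303,range(140,212,8),1),("w6",300,400,range(150,500,40),3),("w3",270,295,range(155,240,10),1)):
    im=cv2.imread(f"pics/{f}.png").astype(float)
    r=im[:,:,2]-im[:,:,1]
    print(f,[ round(r[v,x0:x1].clip(0).sum()/np.sort(r[v,x0:x1])[-3*sc:].mean()/sc,2) for v in rows])
E
```

```text
w1 [np.float64(6.47), np.float64(6.65), np.float64(6.69), np.float64(6.24), np.float64(6.38), np.float64(6.46), np.float64(6.42), np.float64(6.47), np.float64(6.05)]
w6 [np.float64(15.8), np.float64(15.6), np.float64(16.13), np.float64(15.74), np.float64(14.25), np.float64(15.84), np.float64(15.01), np.float64(13.65), np.float64(15.03)]
w3 [np.float64(10.38), np.float64(10.55), np.float64(10.87), np.float64(10.01), np.float64(9.73), np.float64(10.52), np.float64(10.18), np.float64(10.21), np.float64(9.51)]
```

Measured the same way, the pencil was about 8.2 mm wide before the grasp, so it did not roll. The offcut was released within 1 mm of its lane's midline. Next is the batten.

```bash
python3 - <<'E'
from h import *
plan((.55,.36,.28,86.7))
E
```

```text
call d [0.125, -0.739, -0.228] tw [-0.001, -0.0, -0.343] rows>= 4
call d [0.486, -0.569, -0.229] tw [-0.001, -0.0, -0.343] rows>= 4
call d [0.71, -0.239, -0.229] tw [0.0, 0.001, -0.342] rows>= 4
```

Emit:
arm_command(delta_pos=[[0.125, -0.739, -0.228], [0.125, -0.739, -0.228], [0.125, -0.739, -0.228], [0.125, -0.739, -0.228], [0.125, -0.739, -0.228]], twist=[[0, 0, -0.08], [0, 0, -0.16], [0, 0, -0.24], [0, 0, -0.3], [0, 0, -0.343]], fingers=1)

```text
clock: 17.95
tcp_pos: [0.4517, 0.0037, 0.1675]
ee_rot: [-3.062, -0.697, -0.005]
force: [-0.8, -1.0, -0.5]
opening: 0.0562
grasp_force: 0.0
```

Emit:
arm_command(delta_pos=[[0.486, -0.569, -0.229], [0.486, -0.569, -0.229], [0.486, -0.569, -0.229], [0.486, -0.569, -0.229], [0.486, -0.569, -0.229]], twist=[[0, 0, -0.08], [0, 0, -0.16], [0, 0, -0.24], [0, 0, -0.3], [0, 0, -0.343]])

```text
clock: 18.45
tcp_pos: [0.5026, 0.1848, 0.2254]
ee_rot: [-2.767, -1.485, -0.011]
force: [-0.0, 0.1, -0.4]
opening: 0.086
grasp_force: 0.0
```

Emit:
arm_command(delta_pos=[[0.71, -0.239, -0.229], [0.71, -0.239, -0.229], [0.71, -0.239, -0.229], [0.71, -0.239, -0.229], [0.71, -0.239, -0.229]], twist=[[0, 0, -0.08], [0, 0, -0.16], [0, 0, -0.24], [0, 0, -0.3], [0, 0, -0.342]])

```text
clock: 18.95
tcp_pos: [0.5517, 0.3661, 0.2827]
ee_rot: [-2.274, -2.165, -0.013]
force: [0.8, -0.9, 0.2]
opening: 0.0868
grasp_force: 0.0
```

Emit:
arm_command(delta_pos=[[0, 0, 0], [0, 0, 0], [0, 0, 0], [0, 0, 0]], twist=[[0, 0, 0], [0, 0, 0], [0, 0, 0], [0, 0, 0]])

```text
clock: 19.35
tcp_pos: [0.55, 0.3584, 0.2805]
ee_rot: [-2.285, -2.152, 0.001]
force: [-0.2, -0.9, -1.0]
opening: 0.0869
grasp_force: 0.0
```

```bash
python3 - <<'E'
from h import *
st(); o=look("wrist",["batten","bench_dog","gauge"],"w7"); st()
x,y,a=o["batten"]; a=np.degrees(a)+90
plan((x,y,.1,a),(x,y,.02,a))
E
```

```text
t 19.35 tcp [0.55   0.3584 0.2805] psi 86.55 open 0.0869 gf 0.0 F [-0.2 -0.9 -1. ]
batten conf 0.78 n 1 [280.7, 98.1, 312.3, 233.2] pose [ 0.5687  0.3784 -0.07  ] deg -4.0 iou 0.97
bench_dog conf 0.72 n 1 [178.7, 107.6, 226.9, 206.5] pose [0.4487 0.3906 0.1498] deg 8.6 iou 0.85
gauge conf 0.56 n 1 [226.4, 0.0, 271.4, 71.2] pose [0.5284 0.5288 0.25  ] deg 14.3 iou 0.80
t 19.55 tcp [0.5503 0.3587 0.2808] psi 86.59 open 0.0870 gf 0.0 F [ 0.2 -0.1  0. ]
call d [0.082, 0.07, 0.723] tw [-0.001, -0.001, 0.007] rows>= 4
call d [-0.0, 0.0, 0.32] tw [-0.0, 0.0, -0.0] rows>= 2
```

View pics/w7.png

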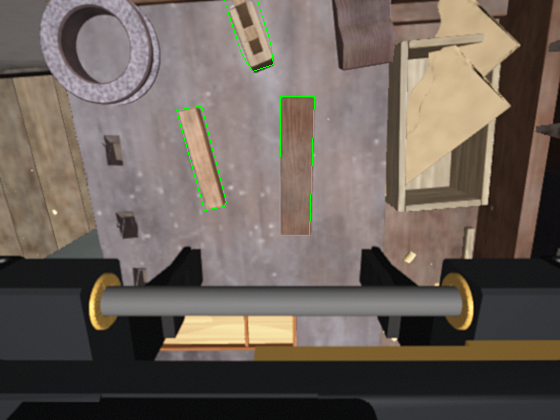

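The batten at (297,165) and the bench dog at (202,158) are well outlined, and the gauge is at (250,35). I'll pick the batten.

Emit:
arm_command(delta_pos=[[0.082, 0.07, 0.2], [0.082, 0.07, 0.4], [0.082, 0.07, 0.6], [0.082, 0.07, 0.723], [0.082, 0.07, 0.723]], twist=[[0, 0, 0.007], [0, 0, 0.007], [0, 0, 0.007], [0, 0, 0.007], [0, 0, 0.007]])

```text
clock: 20.05
tcp_pos: [0.5642, 0.3766, 0.0935]
ee_rot: [-2.293, -2.138, 0.02]
force: [0.3, -0.7, -0.1]
opening: 0.0872
grasp_force: 0.0
```

Emit:
arm_command(delta_pos=[[0, 0, 0.1], [0, 0, 0.2], [0, 0, 0.28], [0, 0, 0.32], [0, 0, 0.32]], twist=[[0, 0, 0], [0, 0, 0], [0, 0, 0], [0, 0, 0], [0, 0, 0]])

```text
clock: 20.55
tcp_pos: [0.5688, 0.3792, 0.0204]
ee_rot: [-2.296, -2.141, -0.0]
force: [-0.0, -0.3, 0.1]
opening: 0.087
grasp_force: 0.0
```

Emit:
arm_command(delta_pos=[[0, 0, 0], [0, 0, 0], [0, 0, 0], [0, 0, 0], [0, 0, 0]], twist=[[0, 0, 0], [0, 0, 0], [0, 0, 0], [0, 0, 0], [0, 0, 0]], fingers=0, force=30)

```text
clock: 21.05
tcp_pos: [0.5687, 0.3793, 0.0205]
ee_rot: [-2.296, -2.142, -0.001]
force: [-0.4, 0.5, 0.4]
opening: 0.0551
grasp_force: 0.0
```

Emit:
arm_command(delta_pos=[[0, 0, 0], [0, 0, 0], [0, 0, 0]], twist=[[0, 0, 0], [0, 0, 0], [0, 0, 0]])

```text
clock: 21.35
tcp_pos: [0.5686, 0.3792, 0.02]
ee_rot: [-2.296, -2.142, -0.0]
force: [0.3, 0.5, 0.5]
opening: 0.0369
grasp_force: 29.9
```

Emit:
arm_command(delta_pos=[[0, 0, -0.1], [0, 0, -0.25], [0, 0, -0.4], [0, 0, -0.5], [0, 0, -0.5]], twist=[[0, 0, 0], [0, 0, 0], [0, 0, 0], [0, 0, 0], [0, 0, 0]])

```text
clock: 21.85
tcp_pos: [0.5712, 0.3802, 0.1492]
ee_rot: [2.297, 2.143, 0.013]
force: [1.2, -0.1, -2.4]
opening: 0.0367
grasp_force: 29.9
```

```bash
python3 - <<'E'
from h import *
t=lane(BT,0,.063);st();print(t)
plan((*t,.15,-5.84),(*t,.06,-5.84))
E
```

```text
t 21.85 tcp [0.5712 0.3802 0.1492] psi 86.02 open 0.0367 gf 29.9 F [ 1.2 -0.1 -2.4]
[ 0.4626086 -0.0657268]
call d [-0.603, -0.103, -0.005] tw [0.0, -0.002, 0.34] rows>= 4
call d [-0.572, 0.218, -0.003] tw [0.0, -0.002, 0.34] rows>= 4
call d [-0.381, 0.479, -0.002] tw [0.0, -0.002, 0.341] rows>= 4
call d [0.0, -0.0, 0.36] tw [0.0, 0.0, -0.0] rows>= 2
```

Emit:
arm_command(delta_pos=[[-0.603, -0.103, -0.005], [-0.603, -0.103, -0.005], [-0.603, -0.103, -0.005], [-0.603, -0.103, -0.005], [-0.603, -0.103, -0.005]], twist=[[0, 0, 0.07], [0, 0, 0.14], [0, 0, 0.21], [0, 0, 0.28], [0, 0, 0.34]])

```text
clock: 22.35
tcp_pos: [0.5304, 0.2279, 0.1439]
ee_rot: [-2.784, -1.449, 0.009]
force: [-0.1, 1.0, -2.4]
opening: 0.0369
grasp_force: 29.9
```

Emit:
arm_command(delta_pos=[[-0.572, 0.218, -0.003], [-0.572, 0.218, -0.003], [-0.572, 0.218, -0.003], [-0.572, 0.218, -0.003], [-0.572, 0.218, -0.003]], twist=[[0, 0, 0.07], [0, 0, 0.14], [0, 0, 0.21], [0, 0, 0.28], [0, 0, 0.34]])

```text
clock: 22.85
tcp_pos: [0.4943, 0.0797, 0.1448]
ee_rot: [-3.068, -0.662, 0.008]
force: [-0.1, 0.5, -1.6]
opening: 0.0369
grasp_force: 29.9
```

Emit:
arm_command(delta_pos=[[-0.381, 0.479, -0.002], [-0.381, 0.479, -0.002], [-0.381, 0.479, -0.002], [-0.381, 0.479, -0.002], [-0.381, 0.479, -0.002]], twist=[[0, 0, 0.07], [0, 0, 0.14], [0, 0, 0.21], [0, 0, 0.28], [0, 0, 0.341]])

```text
clock: 23.35
tcp_pos: [0.4585, -0.0687, 0.1453]
ee_rot: [-3.134, 0.175, 0.007]
force: [0.2, 0.2, -1.9]
opening: 0.037
grasp_force: 29.9
```

Emit:
arm_command(delta_pos=[[0, 0, 0.1], [0, 0, 0.2], [0, 0, 0.3], [0, 0, 0.36], [0, 0, 0.36]], twist=[[0, 0, 0], [0, 0, 0], [0, 0, 0], [0, 0, 0], [0, 0, 0]])

```text
clock: 23.85
tcp_pos: [0.4572, -0.0658, 0.054]
ee_rot: [-3.133, 0.161, 0.014]
force: [-0.1, 0.1, -1.0]
opening: 0.0366
grasp_force: 29.9
```

Emit:
arm_command(delta_pos=[[0, 0, 0], [0, 0, 0], [0, 0, 0]], twist=[[0, 0, 0], [0, 0, 0], [0, 0, 0]])

```text
clock: 24.15
tcp_pos: [0.4604, -0.067, 0.0576]
ee_rot: [-3.136, 0.161, -0.0]
force: [-0.2, 0.4, -2.1]
opening: 0.0368
grasp_force: 29.9
```

```bash
python3 - <<'E'
from h import *
t=lane(BT,0,.063);st()
plan((*t,.0255,-5.84))
E
```

```text
t 24.15 tcp [ 0.4604 -0.067   0.0576] psi -5.87 open 0.0368 gf 29.9 F [-0.2  0.4 -2.1]
call d [0.008, -0.006, 0.128] tw [-0.001, -0.0, -0.0] rows>= 1
```

Emit:
arm_command(delta_pos=[[0.008, -0.006, 0.04], [0.008, -0.006, 0.08], [0.008, -0.006, 0.11], [0.008, -0.006, 0.128], [0.008, -0.006, 0.128]], twist=[[0, 0, 0], [0, 0, 0], [0, 0, 0], [0, 0, 0], [0, 0, 0]])

```text
clock: 24.65
tcp_pos: [0.4616, -0.0653, 0.0246]
ee_rot: [-3.136, 0.16, 0.004]
force: [0.3, -0.2, -0.8]
opening: 0.0372
grasp_force: 30.0
```

Emit:
arm_command(delta_pos=[[0, 0, 0], [0, 0, 0], [0, 0, 0]], twist=[[0, 0, 0], [0, 0, 0], [0, 0, 0]])

```text
clock: 24.95
tcp_pos: [0.462, -0.0655, 0.0247]
ee_rot: [-3.136, 0.161, 0.003]
force: [0.2, 0.3, -1.5]
opening: 0.0371
grasp_force: 30.0
```

Emit:
arm_command(delta_pos=[[0, 0, 0], [0, 0, 0], [0, 0, 0], [0, 0, 0]], twist=[[0, 0, 0], [0, 0, 0], [0, 0, 0], [0, 0, 0]], fingers=0.65)

```text
clock: 25.35
tcp_pos: [0.4622, -0.0655, 0.025]
ee_rot: [-3.136, 0.161, 0.002]
force: [-0.6, -0.6, -0.0]
opening: 0.0548
grasp_force: 0.0
```

Emit:
arm_command(delta_pos=[[0, 0, -0.1], [0, 0, -0.3], [0, 0, -0.5], [0, 0, -0.7], [0, 0, -0.8]], twist=[[0, 0, 0], [0, 0, 0], [0, 0, 0], [0, 0, 0], [0, 0, 0]])

```text
clock: 25.85
tcp_pos: [0.4639, -0.0664, 0.2292]
ee_rot: [3.137, -0.161, 0.009]
force: [0.9, -0.9, 0.6]
opening: 0.0565
grasp_force: 0.0
```

```bash
python3 - <<'E'
from h import *
st()
o=look("wrist",["batten","offcut","pencil"],z0=.005)
for n in o: intray(BT,o[n])
plan((.44,.37,.25,98.6))
E
```

```text
t 25.85 tcp [ 0.4639 -0.0664  0.2292] psi -5.86 open 0.0565 gf 0.0 F [ 0.9 -0.9  0.6]
batten conf 0.83 n 1 [260.0, 122.6, 298.9, 272.3] pose [ 0.4608 -0.0646  1.4743] deg 84.5 iou 0.97
offcut conf 0.91 n 1 [330.9, 114.9, 349.0, 247.2] pose [ 0.4555 -0.1354  1.4691] deg 84.2 iou 0.81
pencil conf 0.87 n 1 [384.8, 131.9, 400.5, 244.1] pose [ 0.4418 -0.1968  1.4615] deg 83.7 iou 0.57
in tray -0.0019 0.0639 dyaw 90.3
in tray -0.0 -0.007 dyaw 90.0
in tray -0.0074 -0.0695 dyaw 89.6
call d [-0.089, -0.575, -0.032] tw [-0.0, -0.0, -0.387] rows>= 5
call d [0.256, -0.523, -0.032] tw [-0.0, -0.0, -0.387] rows>= 5
call d [0.508, -0.282, -0.033] tw [-0.001, -0.001, -0.387] rows>= 5
```

The moulding kit is in place. Next is the bench dog.

Emit:
arm_command(delta_pos=[[-0.089, -0.575, -0.032], [-0.089, -0.575, -0.032], [-0.089, -0.575, -0.032], [-0.089, -0.575, -0.032], [-0.089, -0.575, -0.032]], twist=[[0, 0, -0.08], [0, 0, -0.16], [0, 0, -0.24], [0, 0, -0.32], [0, 0, -0.387]], fingers=0.8)

```text
clock: 26.55
tcp_pos: [0.4529, 0.0813, 0.231]
ee_rot: [-3.035, -0.797, 0.009]
force: [0.1, -0.4, 0.6]
opening: 0.0692
grasp_force: 0.0
```

Emit:
arm_command(delta_pos=[[0.256, -0.523, -0.032], [0.256, -0.523, -0.032], [0.256, -0.523, -0.032], [0.256, -0.523, -0.032], [0.256, -0.523, -0.032]], twist=[[0, 0, -0.08], [0, 0, -0.16], [0, 0, -0.24], [0, 0, -0.32], [0, 0, -0.387]])

```text
clock: 27.05
tcp_pos: [0.4457, 0.2261, 0.2389]
ee_rot: [-2.657, -1.669, 0.008]
force: [-0.3, -0.7, 0.0]
opening: 0.0696
grasp_force: 0.0
```

Emit:
arm_command(delta_pos=[[0.508, -0.282, -0.033], [0.508, -0.282, -0.033], [0.508, -0.282, -0.033], [0.508, -0.282, -0.033], [0.508, -0.282, -0.033]], twist=[[0, 0, -0.08], [0, 0, -0.16], [0, 0, -0.24], [0, 0, -0.32], [0, 0, -0.387]])

```text
clock: 27.55
tcp_pos: [0.4387, 0.3708, 0.2468]
ee_rot: [-2.036, -2.387, 0.007]
force: [-0.2, -0.7, -0.3]
opening: 0.0695
grasp_force: 0.0
```

Emit:
arm_command(delta_pos=[[0, 0, 0], [0, 0, 0], [0, 0, 0], [0, 0, 0]], twist=[[0, 0, 0], [0, 0, 0], [0, 0, 0], [0, 0, 0]])

```text
clock: 27.95
tcp_pos: [0.4404, 0.3694, 0.2495]
ee_rot: [-2.049, -2.379, 0.001]
force: [0.1, 1.0, -0.0]
opening: 0.0697
grasp_force: 0.0
```

```bash
python3 - <<'E'
from h import *
st(); o=look("wrist",["bench_dog"],"w8"); st()
x,y,a=o["bench_dog"]; a=np.degrees(a)+90
plan((x,y,.06,a),(x,y,.004,a))
E
```

```text
t 27.95 tcp [0.4404 0.3694 0.2495] psi 98.53 open 0.0697 gf 0.0 F [ 0.1  1.  -0. ]
bench_dog conf 0.74 n 1 [278.1, 113.5, 301.0, 220.6] pose [0.4469 0.391  0.1428] deg 8.2 iou 0.87
t 28.05 tcp [0.4406 0.3696 0.2499] psi 98.55 open 0.0698 gf 0.0 F [-0.3  0.9 -0.3]
call d [0.08, 0.039, 0.76] tw [-0.001, -0.001, 0.004] rows>= 4
call d [-0.001, -0.0, 0.224] tw [0.0, -0.0, 0.0] rows>= 2
```

View pics/w8.png

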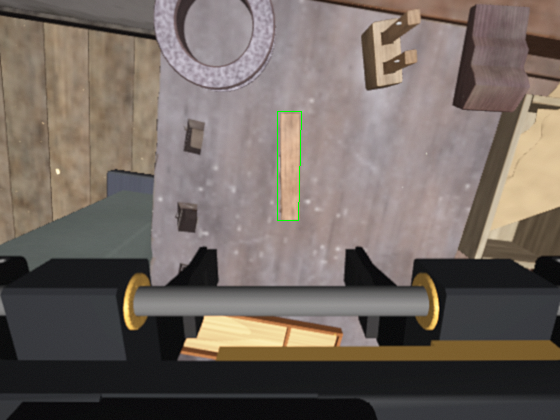

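The bench dog is at (289,166), held in a good outline, with nothing near it. I'll pick it.

Emit:
arm_command(delta_pos=[[0.08, 0.039, 0.2], [0.08, 0.039, 0.4], [0.08, 0.039, 0.6], [0.08, 0.039, 0.76], [0.08, 0.039, 0.76]], twist=[[0, 0, 0.004], [0, 0, 0.004], [0, 0, 0.004], [0, 0, 0.004], [0, 0, 0.004]])

```text
clock: 28.55
tcp_pos: [0.4423, 0.3885, 0.0536]
ee_rot: [-2.052, -2.37, 0.021]
force: [-1.1, 0.4, -0.7]
opening: 0.0697
grasp_force: 0.0
```

Emit:
arm_command(delta_pos=[[0, 0, 0.08], [0, 0, 0.16], [0, 0, 0.224], [0, 0, 0.224], [0, 0, 0.224]], twist=[[0, 0, 0], [0, 0, 0], [0, 0, 0], [0, 0, 0], [0, 0, 0]])

```text
clock: 29.05
tcp_pos: [0.4475, 0.3919, 0.0053]
ee_rot: [-2.055, -2.374, -0.003]
force: [0.1, -0.1, 0.4]
opening: 0.0696
grasp_force: 0.0
```

Emit:
arm_command(delta_pos=[[0, 0, 0], [0, 0, 0], [0, 0, 0], [0, 0, 0], [0, 0, 0]], twist=[[0, 0, 0], [0, 0, 0], [0, 0, 0], [0, 0, 0], [0, 0, 0]], fingers=0, force=20)

```text
clock: 29.55
tcp_pos: [0.4468, 0.3915, 0.0042]
ee_rot: [-2.054, -2.374, -0.001]
force: [-0.0, -0.2, -0.2]
opening: 0.0373
grasp_force: 0.0
```

Emit:
arm_command(delta_pos=[[0, 0, 0], [0, 0, 0], [0, 0, 0]], twist=[[0, 0, 0], [0, 0, 0], [0, 0, 0]])

```text
clock: 29.85
tcp_pos: [0.4468, 0.3915, 0.0039]
ee_rot: [-2.054, -2.374, -0.001]
force: [-0.1, -0.2, 0.6]
opening: 0.0229
grasp_force: 20.0
```

Emit:
arm_command(delta_pos=[[0, 0, -0.1], [0, 0, -0.25], [0, 0, -0.4], [0, 0, -0.5], [0, 0, -0.5]], twist=[[0, 0, 0], [0, 0, 0], [0, 0, 0], [0, 0, 0], [0, 0, 0]])

```text
clock: 30.35
tcp_pos: [0.4492, 0.3928, 0.1329]
ee_rot: [2.055, 2.375, 0.013]
force: [1.3, 0.3, -0.4]
opening: 0.0226
grasp_force: 20.0
```

```bash
python3 - <<'E'
from h import *
t=lane(LT,-.0375,0);st();print(t)
plan((*t,.15,-2.94),(*t,.06,-2.94))
E
```

```text
t 30.35 tcp [0.4492 0.3928 0.1329] psi 98.27 open 0.0226 gf 20.0 F [ 1.3  0.3 -0.4]
[0.39994933 0.13542291]
call d [-0.33, -0.114, -0.025] tw [0.0, -0.002, 0.375] rows>= 4
call d [-0.338, 0.088, -0.024] tw [0.0, -0.002, 0.375] rows>= 4
call d [-0.232, 0.262, -0.024] tw [0.0, -0.002, 0.375] rows>= 4
call d [-0.0, -0.0, 0.36] tw [0.0, -0.0, -0.0] rows>= 2
```

Emit:
arm_command(delta_pos=[[-0.33, -0.114, -0.025], [-0.33, -0.114, -0.025], [-0.33, -0.114, -0.025], [-0.33, -0.114, -0.025], [-0.33, -0.114, -0.025]], twist=[[0, 0, 0.08], [0, 0, 0.16], [0, 0, 0.24], [0, 0, 0.32], [0, 0, 0.375]])

```text
clock: 30.85
tcp_pos: [0.4297, 0.3047, 0.1339]
ee_rot: [-2.659, -1.668, 0.004]
force: [0.6, 0.1, -1.0]
opening: 0.023
grasp_force: 20.0
```

Emit:
arm_command(delta_pos=[[-0.338, 0.088, -0.024], [-0.338, 0.088, -0.024], [-0.338, 0.088, -0.024], [-0.338, 0.088, -0.024], [-0.338, 0.088, -0.024]], twist=[[0, 0, 0.08], [0, 0, 0.16], [0, 0, 0.24], [0, 0, 0.32], [0, 0, 0.375]])

```text
clock: 31.35
tcp_pos: [0.4132, 0.2191, 0.1399]
ee_rot: [-3.029, -0.824, 0.005]
force: [0.6, -0.2, -0.4]
opening: 0.0227
grasp_force: 20.0
```

Emit:
arm_command(delta_pos=[[-0.232, 0.262, -0.024], [-0.232, 0.262, -0.024], [-0.232, 0.262, -0.024], [-0.232, 0.262, -0.024], [-0.232, 0.262, -0.024]], twist=[[0, 0, 0.08], [0, 0, 0.16], [0, 0, 0.24], [0, 0, 0.32], [0, 0, 0.375]])

```text
clock: 31.85
tcp_pos: [0.3968, 0.1333, 0.1459]
ee_rot: [-3.139, 0.091, 0.006]
force: [-0.6, -0.2, -1.8]
opening: 0.0229
grasp_force: 20.0
```

Emit:
arm_command(delta_pos=[[0, 0, 0.1], [0, 0, 0.2], [0, 0, 0.3], [0, 0, 0.36], [0, 0, 0.36]], twist=[[0, 0, 0], [0, 0, 0], [0, 0, 0], [0, 0, 0], [0, 0, 0]])

```text
clock: 32.35
tcp_pos: [0.3954, 0.1338, 0.0545]
ee_rot: [-3.139, 0.082, 0.013]
force: [-0.0, -0.4, -0.9]
opening: 0.0229
grasp_force: 20.0
```

Emit:
arm_command(delta_pos=[[0, 0, 0], [0, 0, 0], [0, 0, 0]], twist=[[0, 0, 0], [0, 0, 0], [0, 0, 0]])

```text
clock: 32.65
tcp_pos: [0.3981, 0.1341, 0.0575]
ee_rot: [-3.139, 0.082, -0.0]
force: [1.0, -0.2, -0.3]
opening: 0.0228
grasp_force: 20.0
```

```bash
python3 - <<'E'
from h import *
st();o=look("wrist",["long_tray"],"w9",p0=LT); look("wrist",["bench_dog"],z0=.056)
t=lane(LT,-.0375,0)
plan((*t,.0095,-2.94))
E
```

```text
t 32.65 tcp [0.3981 0.1341 0.0575] psi -2.99 open 0.0228 gf 20.0 F [ 1.  -0.2 -0.3]
long_tray conf 0.59 n 1 [208.6, 0.0, 351.8, 349.7] pose [ 0.5155  0.1292 -0.0499] deg -2.9 iou 0.81
bench_dog conf 0.95 n 1 [254.0, 146.0, 309.8, 345.7] pose [0.3973 0.1349 1.5527] deg 89.0 iou 0.57
call d [0.008, -0.006, 0.191] tw [-0.001, 0.0, -0.001] rows>= 1
```

View pics/w9.png

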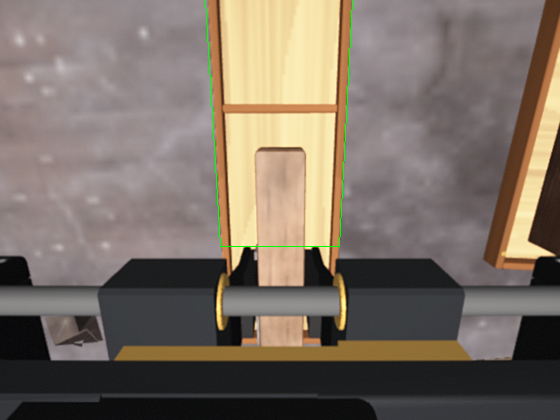

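The bench dog's midline at column 281 lies on the lane's midline at about column 280. I'll lower it and release.

Emit:
arm_command(delta_pos=[[0.008, -0.006, 0.06], [0.008, -0.006, 0.12], [0.008, -0.006, 0.17], [0.008, -0.006, 0.191], [0.008, -0.006, 0.191]], twist=[[0, 0, 0], [0, 0, 0], [0, 0, 0], [0, 0, 0], [0, 0, 0]])

```text
clock: 33.35
tcp_pos: [0.3995, 0.1355, 0.0089]
ee_rot: [-3.139, 0.082, 0.003]
force: [0.7, 0.3, -0.8]
opening: 0.0229
grasp_force: 20.0
```

Emit:
arm_command(delta_pos=[[0, 0, 0], [0, 0, 0], [0, 0, 0]], twist=[[0, 0, 0], [0, 0, 0], [0, 0, 0]])

```text
clock: 33.65
tcp_pos: [0.3999, 0.1355, 0.0094]
ee_rot: [-3.139, 0.082, 0.001]
force: [0.3, 0.0, -1.3]
opening: 0.0225
grasp_force: 20.0
```

Emit:
arm_command(delta_pos=[[0, 0, 0], [0, 0, 0], [0, 0, 0], [0, 0, 0]], twist=[[0, 0, 0], [0, 0, 0], [0, 0, 0], [0, 0, 0]], fingers=0.38)

```text
clock: 34.05
tcp_pos: [0.3997, 0.1355, 0.0092]
ee_rot: [-3.139, 0.082, 0.002]
force: [0.5, 0.7, -0.2]
opening: 0.0327
grasp_force: 0.0
```

Emit:
arm_command(delta_pos=[[0, 0, -0.1], [0, 0, -0.3], [0, 0, -0.5], [0, 0, -0.7], [0, 0, -0.9]], twist=[[0, 0, 0], [0, 0, 0], [0, 0, 0], [0, 0, 0], [0, 0, 0]])

```text
clock: 34.55
tcp_pos: [0.399, 0.135, 0.2362]
ee_rot: [-3.139, 0.082, 0.003]
force: [1.7, 0.0, -1.0]
opening: 0.0329
grasp_force: 0.0
```

```bash
python3 - <<'E'
from h import *
st()
o=look("wrist",["bench_dog"],z0=.005)
for n in o: intray(LT,o[n])
plan((.59,-.1,.26,0))
E
```

```text
t 34.55 tcp [0.399  0.135  0.2362] psi -3.00 open 0.0329 gf 0.0 F [ 1.7  0.  -1. ]
bench_dog conf 0.89 n 1 [268.1, 129.7, 291.4, 238.2] pose [0.3993 0.1378 1.5232] deg 87.3 iou 0.84
in tray -0.0383 0.0024 dyaw 90.2
call d [0.396, 0.451, -0.036] tw [-0.001, -0.004, -0.017] rows>= 4
call d [0.384, 0.461, -0.037] tw [-0.001, -0.005, -0.016] rows>= 4
```

Emit:
arm_command(delta_pos=[[0.396, 0.451, -0.036], [0.396, 0.451, -0.036], [0.396, 0.451, -0.036], [0.396, 0.451, -0.036], [0.396, 0.451, -0.036]], twist=[[0, 0, 0], [0, 0, 0], [0, 0, 0], [0, 0, 0], [0, 0, 0]], fingers=0.9)

```text
clock: 35.15
tcp_pos: [0.4924, 0.0166, 0.2416]
ee_rot: [-3.138, 0.086, 0.007]
force: [-0.3, -0.9, -0.6]
opening: 0.0649
grasp_force: 0.0
```

Emit:
arm_command(delta_pos=[[0.384, 0.461, -0.037], [0.384, 0.461, -0.037], [0.384, 0.461, -0.037], [0.384, 0.461, -0.037], [0.384, 0.461, -0.037]], twist=[[0, 0, 0], [0, 0, 0], [0, 0, 0], [0, 0, 0], [0, 0, 0]])

```text
clock: 35.65
tcp_pos: [0.5815, -0.1018, 0.2503]
ee_rot: [-3.137, 0.082, 0.008]
force: [-0.6, 0.5, -0.4]
opening: 0.0784
grasp_force: 0.0
```

Emit:
arm_command(delta_pos=[[0, 0, 0], [0, 0, 0], [0, 0, 0], [0, 0, 0]], twist=[[0, 0, 0], [0, 0, 0], [0, 0, 0], [0, 0, 0]])

```text
clock: 36.05
tcp_pos: [0.5824, -0.1019, 0.2519]
ee_rot: [-3.139, 0.08, 0.002]
force: [0.8, 0.0, -0.4]
opening: 0.0782
grasp_force: 0.0
```

```bash
python3 - <<'E'
from h import *
st(); o=look("wrist",["large_handle"],"w10"); st()
E
```

```text
t 36.05 tcp [ 0.5824 -0.1019  0.2519] psi -2.93 open 0.0782 gf 0.0 F [ 0.8  0.  -0.4]
large_handle conf 0.56 n 1 [265.6, 122.5, 301.1, 158.6] pose [ 0.6368 -0.1054 -0.0323] deg -1.8 iou 0.95
t 36.15 tcp [ 0.5826 -0.1023  0.2519] psi -2.96 open 0.0779 gf 0.0 F [ 1.1  0.9 -0.1]
```

View pics/w10.png

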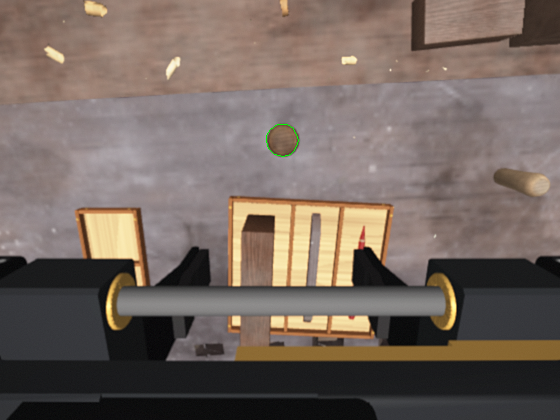

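The handle at (283,140) is well outlined and matches the top-view estimate.

```bash
python3 - <<'E'
from h import *
plan((.6368,-.1054,.12,-2.94),(.6368,-.1054,.034,-2.94))
E
```

```text
call d [0.218, 0.002, 0.527] tw [-0.001, 0.001, -0.0] rows>= 3
call d [-0.0, -0.0, 0.344] tw [-0.0, -0.0, -0.0] rows>= 2
```

Emit:
arm_command(delta_pos=[[0.218, 0.002, 0.15], [0.218, 0.002, 0.3], [0.218, 0.002, 0.45], [0.218, 0.002, 0.527], [0.218, 0.002, 0.527]], twist=[[0, 0, 0], [0, 0, 0], [0, 0, 0], [0, 0, 0], [0, 0, 0]])

```text
clock: 36.65
tcp_pos: [0.6343, -0.105, 0.116]
ee_rot: [-3.136, 0.082, 0.015]
force: [0.9, 0.9, -1.0]
opening: 0.0785
grasp_force: 0.0
```

Emit:
arm_command(delta_pos=[[0, 0, 0], [0, 0, 0], [0, 0, 0]], twist=[[0, 0, 0], [0, 0, 0], [0, 0, 0]])

```text
clock: 36.95
tcp_pos: [0.6382, -0.1064, 0.122]
ee_rot: [-3.14, 0.082, -0.004]
force: [-0.5, -0.2, 0.4]
opening: 0.0783
grasp_force: 0.0
```

Emit:
arm_command(delta_pos=[[0, 0, 0.1], [0, 0, 0.2], [0, 0, 0.29], [0, 0, 0.344], [0, 0, 0.344]], twist=[[0, 0, 0], [0, 0, 0], [0, 0, 0], [0, 0, 0], [0, 0, 0]])

```text
clock: 37.45
tcp_pos: [0.636, -0.1055, 0.0328]
ee_rot: [-3.138, 0.082, 0.006]
force: [-0.5, -0.2, 0.8]
opening: 0.0779
grasp_force: 0.0
```

Emit:
arm_command(delta_pos=[[0, 0, 0], [0, 0, 0], [0, 0, 0], [0, 0, 0], [0, 0, 0]], twist=[[0, 0, 0], [0, 0, 0], [0, 0, 0], [0, 0, 0], [0, 0, 0]], fingers=0, force=15)

```text
clock: 37.95
tcp_pos: [0.6372, -0.1059, 0.0344]
ee_rot: [-3.139, 0.082, 0.001]
force: [0.3, 0.4, -0.1]
opening: 0.0464
grasp_force: 0.0
```

Emit:
arm_command(delta_pos=[[0, 0, 0], [0, 0, 0], [0, 0, 0]], twist=[[0, 0, 0], [0, 0, 0], [0, 0, 0]])

```text
clock: 38.25
tcp_pos: [0.6369, -0.1059, 0.034]
ee_rot: [-3.139, 0.082, 0.002]
force: [-0.2, 0.1, 2.0]
opening: 0.0323
grasp_force: 14.9
```

```bash
python3 - <<'E'
from h import *
st(); s=robot.sense()["tcp_pos"]; t=lane(LT,.0825,0); print(t)
plan((s[0],s[1],.15,-2.94),(*t,.15,-2.94),(*t,.08,-2.94))
E
```

```text
t 38.25 tcp [ 0.6369 -0.1059  0.034 ] psi -2.99 open 0.0323 gf 14.9 F [-0.2  0.1  2. ]
[0.51979147 0.12926961]
call d [-0.001, -0.001, -0.464] tw [-0.001, 0.001, -0.001] rows>= 3
call d [-0.258, -0.458, -0.0] tw [0.0, -0.0, 0.0] rows>= 3
call d [-0.257, -0.457, -0.0] tw [0.0, -0.0, 0.0] rows>= 3
call d [-0.0, -0.0, 0.28] tw [0.0, -0.0, 0.0] rows>= 2
```

Emit:
arm_command(delta_pos=[[0, 0, -0.08], [0, 0, -0.2], [0, 0, -0.32], [0, 0, -0.42], [0, 0, -0.464]], twist=[[0, 0, 0], [0, 0, 0], [0, 0, 0], [0, 0, 0], [0, 0, 0]])

```text
clock: 38.75
tcp_pos: [0.6383, -0.1064, 0.1524]
ee_rot: [-3.14, 0.082, -0.004]
force: [1.2, 0.1, -0.4]
opening: 0.0326
grasp_force: 14.9
```

Emit:
arm_command(delta_pos=[[-0.03, -0.06, 0], [-0.09, -0.16, 0], [-0.15, -0.27, 0], [-0.21, -0.37, 0], [-0.258, -0.458, 0]], twist=[[0, 0, 0], [0, 0, 0], [0, 0, 0], [0, 0, 0], [0, 0, 0]])

```text
clock: 39.25
tcp_pos: [0.5751, 0.0144, 0.148]
ee_rot: [-3.137, 0.081, 0.011]
force: [0.2, 0.2, -0.9]
opening: 0.0325
grasp_force: 14.9
```

Emit:
arm_command(delta_pos=[[-0.06, -0.1, 0], [-0.12, -0.21, 0], [-0.18, -0.32, 0], [-0.23, -0.41, 0], [-0.257, -0.457, 0]], twist=[[0, 0, 0], [0, 0, 0], [0, 0, 0], [0, 0, 0], [0, 0, 0]])

```text
clock: 39.75
tcp_pos: [0.5166, 0.1315, 0.1487]
ee_rot: [-3.139, 0.078, 0.011]
force: [0.1, -0.7, 0.5]
opening: 0.0323
grasp_force: 14.9
```

Emit:
arm_command(delta_pos=[[0, 0, 0.07], [0, 0, 0.14], [0, 0, 0.21], [0, 0, 0.26], [0, 0, 0.28]], twist=[[0, 0, 0], [0, 0, 0], [0, 0, 0], [0, 0, 0], [0, 0, 0]])

```text
clock: 40.25
tcp_pos: [0.5189, 0.1292, 0.0786]
ee_rot: [-3.139, 0.082, 0.008]
force: [-0.2, 0.3, -0.9]
opening: 0.0326
grasp_force: 14.9
```

Emit:
arm_command(delta_pos=[[0, 0, 0], [0, 0, 0], [0, 0, 0]], twist=[[0, 0, 0], [0, 0, 0], [0, 0, 0]])

```text
clock: 40.55
tcp_pos: [0.5209, 0.1293, 0.0811]
ee_rot: [-3.139, 0.082, -0.0]
force: [0.1, 1.2, -0.4]
opening: 0.0325
grasp_force: 14.9
```

```bash
python3 - <<'E'
from h import *
st(); t=lane(LT,.0825,0); plan((*t,.0395,-2.94))
c=cam("side"); im=c["img"][150:290,200:340,::-1]; cv2.imwrite("pics/s1.png",cv2.resize(im,None,fx=4,fy=4,interpolation=cv2.INTER_CUBIC))
E
```

```text
t 40.55 tcp [0.5209 0.1293 0.0811] psi -3.00 open 0.0325 gf 14.9 F [ 0.1  1.2 -0.4]
call d [-0.005, 0.001, 0.166] tw [-0.001, -0.0, -0.001] rows>= 1
```

View pics/s1.png

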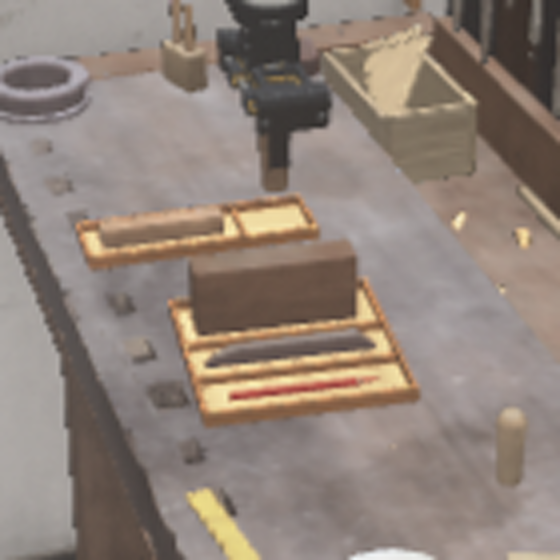

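The side crop shows the handle hanging straight at (272,165) above the pocket at (275,218), and everything else sitting right in its lanes. I'll lower it and release.

Emit:
arm_command(delta_pos=[[-0.005, 0.001, 0.05], [-0.005, 0.001, 0.1], [-0.005, 0.001, 0.14], [-0.005, 0.001, 0.16], [-0.005, 0.001, 0.166]], twist=[[0, 0, 0], [0, 0, 0], [0, 0, 0], [0, 0, 0], [0, 0, 0]])

```text
clock: 41.1
tcp_pos: [0.5189, 0.1291, 0.0388]
ee_rot: [-3.139, 0.082, 0.003]
force: [-3.1, 0.0, 11.8]
opening: 0.0325
grasp_force: 14.7
```

Emit:
arm_command(delta_pos=[[0, 0, 0], [0, 0, 0], [0, 0, 0], [0, 0, 0]], twist=[[0, 0, 0], [0, 0, 0], [0, 0, 0], [0, 0, 0]])

```text
clock: 41.5
tcp_pos: [0.5191, 0.1292, 0.039]
ee_rot: [-3.139, 0.082, 0.002]
force: [-0.2, -0.4, 0.7]
opening: 0.0324
grasp_force: 14.9
```

Emit:
arm_command(delta_pos=[[0, 0, 0], [0, 0, 0], [0, 0, 0], [0, 0, 0], [0, 0, 0]], twist=[[0, 0, 0], [0, 0, 0], [0, 0, 0], [0, 0, 0], [0, 0, 0]], fingers=0.85)

```text
clock: 42.0
tcp_pos: [0.519, 0.1292, 0.0389]
ee_rot: [-3.139, 0.082, 0.002]
force: [0.5, 0.3, 0.4]
opening: 0.0648
grasp_force: 0.0
```

Emit:
arm_command(delta_pos=[[0, 0, -0.05], [0, 0, -0.2], [0, 0, -0.4], [0, 0, -0.6], [0, 0, -0.8]], twist=[[0, 0, 0], [0, 0, 0], [0, 0, 0], [0, 0, 0], [0, 0, 0]])

```text
clock: 42.5
tcp_pos: [0.5187, 0.1288, 0.2417]
ee_rot: [-3.139, 0.082, 0.002]
force: [0.6, 0.0, -0.2]
opening: 0.0738
grasp_force: 0.0
```

Emit:
arm_command(delta_pos=[[0, -0.2, -0.1], [0, -0.4, -0.1], [0, -0.6, -0.1], [0, -0.8, -0.1], [0, -0.8, -0.1]], twist=[[0, 0, 0], [0, 0, 0], [0, 0, 0], [0, 0, 0], [0, 0, 0]])

```text
clock: 43.0
tcp_pos: [0.5291, 0.3339, 0.2654]
ee_rot: [-3.136, 0.073, -0.001]
force: [-0.2, -0.7, -0.5]
opening: 0.0737
grasp_force: 0.0
```

```bash
python3 - <<'E'
from h import *
st()
c=cam("side"); im=c["img"][130:330,180:440,::-1]; cv2.imwrite("pics/s2.png",cv2.resize(im,None,fx=3,fy=3,interpolation=cv2.INTER_CUBIC))
for n,T in (("batten",BT),("offcut",BT),("pencil",BT),("bench_dog",LT),("large_handle",LT)):
    o=look("top",[n],z0=.005)
    if n in o: intray(T,o[n])
o=look("wrist",["large_handle"],z0=.005)
for n in o: intray(LT,o[n])
E
```

```text
t 43.00 tcp [0.5291 0.3339 0.2654] psi -2.67 open 0.0737 gf 0.0 F [-0.2 -0.7 -0.5]
batten conf 0.75 n 1 [286.7, 213.2, 302.5, 261.9] pose [ 0.4582 -0.0668  1.4795] deg 84.8 iou 0.91
in tray -0.0043 0.0615 dyaw 90.6
offcut conf 0.77 n 2 [312.3, 214.8, 315.4, 263.4] pose [ 0.4528 -0.1371  1.4783] deg 84.7 iou 0.69
in tray -0.0025 -0.009 dyaw 90.5
pencil conf 0.54 n 1 [330.2, 223.2, 338.0, 262.4] pose [ 0.4498 -0.2011  1.4583] deg 83.6 iou 0.58
in tray 0.001 -0.073 dyaw 89.4
bench_dog conf 0.82 n 1 [232.1, 237.7, 237.1, 274.8] pose [0.3951 0.1352 1.546 ] deg 88.6 iou 0.84
in tray -0.0423 -0.0005 dyaw 91.5
large_handle none
large_handle conf 0.70 n 1 [422.0, 170.0, 476.8, 208.0] pose [0.5201 0.1289 1.0076] deg 57.7 iou 0.86
in tray 0.0828 -0.0003 dyaw 60.7
```

View pics/s2.png

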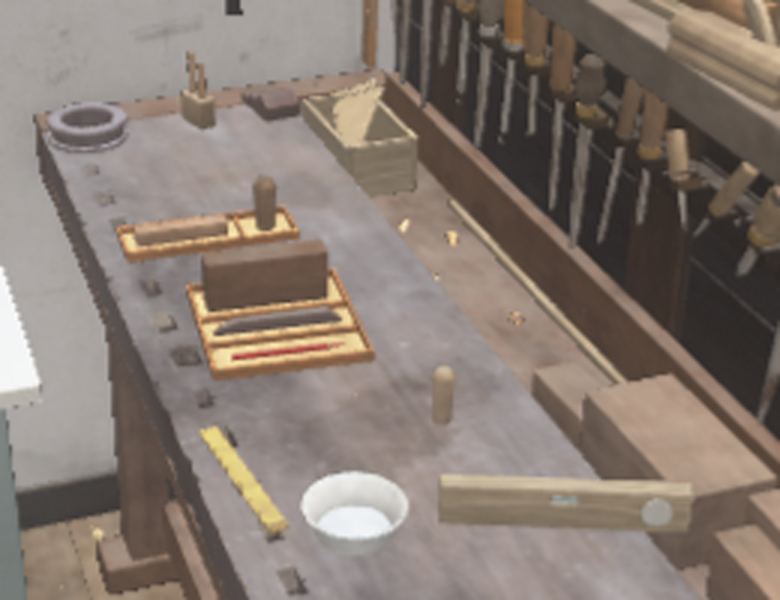

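The picture shows both kits complete, with the handle upright in the pocket at (264,205). The gauge, dish and small handle have not been disturbed. I'm handing in.

```bash
python3 -c "
from plant import robot; print(robot.hand_in())"
```

```text
the job is handed in; nothing more can be done
None
```

Both kits are made up as asked, each piece checked in the camera images to within a few millimetres of its lane or pocket centre, and the job is handed in after about 43 s of the 128 s allowed; no verdict came back.

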